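# Open a combination padlock in the vise and hold it up by its shackle

## Robot

A 7-joint arm with a two-finger parallel gripper is mounted at the origin on the work surface. World frame = base frame: x ahead of the robot, y to its left, z up, the work surface at z = 0. Lengths are in m, angles in degrees, forces in N, time in s.
With the tool pointing down it reaches from about 0.425 to 1.025 m from the base axis. Payload 3.6 kg.
Tool frame: the origin (TCP) lies midway between the tips of the shut fingers; the grasp point (between the pads) lies 19 mm behind it; z points along the fingers, y is the direction in which the jaws open and shut (so a half turn about z gives the same grasp; the last joint's range is limited). The gripper opens to 85 mm and grips with 20 to 120 N. Pads are 22 mm wide; open, the fingers measure 114 mm over their backs; the gripper's body (76 mm by 85 mm) begins 54 mm behind the grasp point. The pads swing forward as they close: fully open they stand 13 mm farther back than shut.
Start: joints at [-81.159, 33.873, 2.773, 92.16, -1.908, 54.013, -1.931], TCP at [0.178, 0.703, 0.231] pointing down, gripper open.
Joint ranges: [-153.93, 153.93], [-27.13, 128.08], [-72.61, 78.16], [10.71, 143.7], [-87.88, 267.88], [4.46, 118.87], [-176.78, 176.78]. Speed limits (degrees/s): [147.25, 147.25, 180, 180, 180, 180, 180].

## Interface

Orientations are given as a 3x3 rotation matrix whose columns are the frame's x, y, z axes.
In Python, from rig import * gives the robot as it stands.
- The arm moves only by the tool step_arm, never from a script. Its argument "deltas" is a list of rows, each an object of numbers: "dx", "dy", "dz": the shift along the tool's x, y, z in cm; "yaw": the turn about the tool's z in rad. In form: [{"dx": .., "dy": .., "dz": .., "yaw": ..}, ...]. A call has 1 to 20 rows; each row is the pose to reach, as a shift and turn from the pose measured when the call began, along the tool's axes at that moment; what a row does not reach only later rows make up. A row lasts 1/12 s, in which the tool goes at most 41.7 mm and 7.16 degrees, less where a joint would pass 70% of its speed; a pose out of reach is approached as far as the arm can. A call with a gripper value outside its range is refused whole. "jaw" is the closure, from -1 (fully open) to 1 (shut), set as the call begins (left out, the last holds). The fingers move at their own pace and stop on an object; the grip force is fixed at half the most. Time passes only in rows, so rows that repeat a pose let the fingers close. It gives the time, the measured TCP pose, the force and the opening at its end, in the units of the state.
- get_obs(): the state, without advancing time (a new reading comes with each control period).
- camera(name): name is "scene" or "side" or "wrist"; returns a dict with "pixels" (420x560x3 uint8, red, green, blue), "depth" (420x560 float32, m along the optical axis (not along the pixel's ray), 0 where there is no reading), "fx", "fy", "cx", "cy" (pixels), "eye" and "attitude" of the camera in the world. Camera axes: x right, y down, z forward; pixel columns grow to the right and rows downward; lengths in m; the calibration is good to about 2 mm. The wrist camera is an equidistant fisheye: a pixel r from the principal point sees the ray r / f radians off the axis. A picture is of the moment at which its call begins.
- job_done(): hands the job in, once; it reports no verdict.
Trained networks look in a picture, given as the dict that the camera call returned (one of the last four; its "shot" number tells which), for a name from the list of things; names that differ only in an ending like _2 or _b are one class to them, and where a whole thing is asked for, a point or a joint stands for the part that bears it (a point fixed in the world has none). Each returns a list of dicts, best first, with "p" (0 to 1); they miss things now and then, are a little off and sometimes report something else, mostly with a low value. They report only what shows in the picture. A call takes as long as a camera call. They do not tell look-alikes from the thing itself.
- masks_of(picture, name): "region" (420x560 bool, what is visible of it) and "rect" ([left, top, right, bottom] in pixels, round what is visible of it).
The state is a dict: "t": time; "q": joint angles; "qd": joint speeds; "joint_torque": joint torques, N m; "eef_pos": TCP position; "ee_rot": TCP orientation; "contact_force": force on the tool from outside, world axes, zero at the start; "wrist_torque": the same for the moment, N m; "width": finger opening in m.
Only numpy, scipy, OpenCV 4.12 (cv2) and the standard library are available. Lean on these libraries where they do the work, as an engineer would, in place of code of your own. Each camera call takes 0.05 s, during which the arm holds its last target.

## Task

The customer's combination padlock lies on its back in the open machine vise: crank the vise handle clockwise until the jaw is tight on the lock and the handle goes solid, then turn the dial, feeling the clicks, until its pointer stands at the index mark on the shackle side, and pull the shackle fully out while the vise still holds the lock. Then back the vise off, lift the open lock out by its shackle and finish while holding it still in the air, the whole lock at least 5 cm above the vise jaws. Leave the other things on the bench where they are.

Things in the scene. Friction and masses are not known exactly. Their poses are not given: they have to be found in the camera images.
- vise: Grey cast-iron machine vise on a swivel base, bolted to the bench. Origin: on the bench under the middle of the clamping place. z is up; y runs along the screw from the crank end (-y) to the fixed jaw (+y); -x is the robot's side. Body 96 mm wide (x), y -135 to +80 mm. Base disc 156 mm across, its lugs reach x = +-108 mm, up to 30 mm high.
- vise_bed (a point): Middle of the vise's flat bed, on which the lock lies: 100 mm above the bench, over the vise's origin.
- fixed_jaw (a point): Middle of the fixed jaw's face (at vise y = +31 mm, facing -y), 115 mm above the bench. Both jaws are 100 mm wide (x), their tops 128 mm above the bench.
- vise_jaw: The moving jaw of the vise, 100 mm wide, 50 mm thick along y, its top 128 mm above the bench. It slides along vise y towards the fixed jaw (+y) as the crank is tightened. For its place read jaw_face.
- jaw_face (a point): Middle of the moving jaw's face (faces vise +y), 115 mm above the bench. On the lock it stands 62 mm from the fixed jaw's face.
- crank_axis (a point): Point on the crank's axis (the vise screw, along vise y, 82 mm above the bench), at the middle of the crank knob's length: 186 mm from the vise's origin towards -y. The knob circles about this point.
- crank_knob (a point): Centre of the crank's black knob: a sleeve 22 mm in diameter, 42 mm long along vise y, that revolves freely on its pin, 45 mm off the crank's axis (so 37 to 127 mm above the bench). The 8 mm thick crank arm is 23 mm nearer to the vise than this point. Pinched from above, across its length, it can be led round in a circle with the gripper's orientation unchanged.
- crank (a joint): Crank angle (rad), grows as it tightens: clockwise seen from the crank's end, a positive turn about vise +y. At 0 the knob is straight above the axis, at 1.57 on the +x side. Jaw travel 6 mm a turn. The jaw meets the lock at about 9.4, presses harder from there on; the handle comes up solid, fully tight, at 11.5. Below 9 the lock is free. It starts at 3.0 to 6.3. It takes 2 to 3 N at the knob.
- lock_center (a point): Centre of the padlock's body, a block of riveted steel plates 60 mm long (lock x), 62 mm wide (lock y, the faces that the jaws take), 30 mm thick (lock z); about 0.5 kg with dial and shackle. It lies on its back on the bed, dial up, shackle towards lock -x (the robot's side). The point's axes are the lock's. 115 mm above the bench at the start.
- dial_axis (a point): Point on the dial's axis at mid height of its round black knurled knob, 26 mm in diameter and 22 mm high. The knob stands on a dial disc 43 mm across and 8 mm thick, which lies on the lock's face. The point is 34 mm from the lock's centre along lock +z: 149 mm above the bench at the start, the knob reaching from 138 to 160 mm.
- dial (a joint): Dial angle (rad), anticlockwise from above positive. At 0 its white pointer rib points along lock -x at the white index mark on the lock between dial and shackle; only there does the shackle come out. It clicks into a notch every 0.524 rad and drops into the nearest notch when let go, unless near midway; turning takes up to 0.1 N m. Starts two to four clicks clockwise of the mark (-1.05 to -2.09).
- shackle_bar (a point): Middle of the cross bar of the padlock's steel shackle, a U of 10 mm round bar, 50 mm wide over its legs (30 mm inside). The bar lies along lock y, straight for 22 mm; shut, it is 75 mm from the lock's centre towards lock -x, with 40 mm free between bar and lock body, 115 mm above the bench and beside the vise's body (nothing under it above 30 mm).
- shackle (a joint): How far the shackle is pulled out along lock -x (m): 0 shut, 0.022 fully out. Sliding it takes about 3 N when the dial is at 0; at any other notch it is locked and gives no more than 3 mm of play. It stays where it is left.
- paper_roll: Bystander: standing roll of white paper towel, 110 mm across, 225 mm high; origin at its underside.
- spray_can: Bystander: standing spray can, 58 mm across, 200 mm high; origin at its underside.
- shock_absorber: Bystander: motorcycle shock absorber with a coil spring, lying, 340 mm long along its x, 60 mm thick; origin under its middle.
- ring_wrench: Bystander: steel wrench lying flat, 180 mm long along its x, 8 mm thick; origin under its middle.
- screwdriver: Bystander: screwdriver lying, 200 mm long along its x, 26 mm thick; origin under its middle.
- socket: Bystander: steel wrench socket standing by the vise, 26 mm across, 36 mm high; origin at its underside.
- bolt_jar: Bystander: jar with a steel cap standing near the vise, 64 mm across, 70 mm high; origin at its underside.
Not all that is in view belongs to the job. What is shaped like the part that bears lock_center but blue is not meant.

How it is judged:
By the outcome, as a careful person would: the job done as asked, in the order asked, and still so for the second after the job is handed in, while the arm keeps its last pose, push and grip.
It also fails if it takes over 72 s, if anything falls off the work surface, if the arm or the gripper's body presses on something with over 40 N, if the wrist force passes 120 N, or if a joint passes its speed limit or range.

## Working session

There is one attempt and no reset: what is moved stays moved. The work goes in short steps, Python scripts to look and compute and a tool call to move; the robot and the scene stay as the last step left them, time stands still between calls to the robot, and variables do not carry over. Pictures are saved under pics/ and viewed, and the job is handed in when it is done.

Besides the shell and the picture viewer there is one more tool, called as name(argument=value, ...), one argument or row to a line, values as JSON. step_arm: Moves the arm, as the interface text tells. Its arguments: {"type":"object","properties":{"deltas":{"type":"array"},"jaw":{"type":"number"}},"required":["deltas"]}

```bash
ls; mkdir -p pics; cat > h.py <<'E'
from rig import *
import numpy as np, cv2
def save(c,name,crop=None,scale=1):
    im=c["pixels"][:,:,::-1]
    if crop: l,t,r,b=crop; im=im[t:b,l:r]
    if scale!=1: im=cv2.resize(im,None,fx=scale,fy=scale,interpolation=cv2.INTER_CUBIC)
    cv2.imwrite("pics/"+name,im)
def pts(c,mask=None):
    d=c["depth"]; 
    m=(d>0) if mask is None else (mask&(d>0))
    v,u=np.nonzero(m); z=d[v,u]
    P=np.stack([(u-c["cx"])/c["fx"]*z,(v-c["cy"])/c["fy"]*z,z],1)
    return P@np.array(c["attitude"]).T+np.array(c["eye"]),u,v
def proj(c,p):
    q=(np.array(p)-c["eye"])@np.array(c["attitude"])
    return q[...,0]/q[...,2]*c["fx"]+c["cx"],q[...,1]/q[...,2]*c["fy"]+c["cy"]
E
python3 - <<'E'
from h import *
for n in ["scene","side","wrist"]:
    c=camera(n); save(c,n+"0.png"); print(n,c["eye"],np.round(c["attitude"],3).tolist(),c["fx"],c["cx"],c["cy"])
    if n!="wrist":
        for k in ["vise","lock_center","crank_knob","dial_axis","shackle_bar","vise_jaw"]:
            print(k,[(round(x["p"],2),np.round(x["rect"]).tolist()) for x in masks_of(c,k)])
o=get_obs();print(o)
E
```

```text
pics
scene [ 1.45427135 -0.24772651  0.88001293] [[0.32, 0.596, -0.736], [0.947, -0.215, 0.238], [-0.017, -0.773, -0.634]] 492.31782587088145 286.38532852759073 207.53480548809364
vise [(0.79, [198.0, 190.0, 321.0, 278.0])]
lock_center [(0.87, [261.0, 197.0, 298.0, 223.0]), (0.74, [166.0, 215.0, 198.0, 242.0]), (0.7, [217.0, 191.0, 254.0, 219.0]), (0.56, [197.0, 192.0, 321.0, 281.0])]
crank_knob [(0.65, [197.0, 230.0, 231.0, 256.0]), (0.35, [243.0, 205.0, 285.0, 241.0])]
dial_axis [(0.76, [219.0, 192.0, 252.0, 222.0]), (0.73, [167.0, 213.0, 202.0, 245.0]), (0.6, [260.0, 195.0, 300.0, 228.0])]
shackle_bar [(0.5, [184.0, 226.0, 201.0, 244.0]), (0.45, [221.0, 191.0, 229.0, 198.0])]
vise_jaw [(0.92, [242.0, 206.0, 284.0, 245.0]), (0.55, [261.0, 192.0, 299.0, 229.0]), (0.41, [197.0, 230.0, 254.0, 257.0])]
side [ 0.07021838 -0.61844188  0.7520703 ] [[0.796, -0.377, 0.473], [-0.605, -0.488, 0.629], [-0.006, -0.787, -0.617]] 382.3341006600231 272.85125538654137 208.5491295093137
vise [(0.86, [246.0, 187.0, 344.0, 264.0])]
lock_center [(0.91, [221.0, 265.0, 262.0, 302.0]), (0.87, [259.0, 191.
[... 712 characters left out ...]
 54.0116049 ,  -1.92958698]), 'qd': array([-0.04223681,  0.00220468,  0.04908225, -0.02526219, -0.03660851,
       -0.03907856,  0.01423061]), 'joint_torque': array([ 8.57421273e-04, -5.48519540e+01,  1.54658463e+00, -1.98512042e+01,
        9.46151849e-03,  1.64490757e-03,  9.92385907e-06]), 'eef_pos': array([0.17783417, 0.70286699, 0.23131717]), 'ee_rot': array([[-9.69457137e-01,  2.45260797e-01,  2.13047059e-05],
       [ 2.45260797e-01,  9.69457137e-01,  3.92268043e-05],
       [-1.10332019e-05,  4.32539145e-05, -9.99999999e-01]]), 'contact_force': array([-0.38051152, -0.27861252,  0.61473522]), 'wrist_torque': array([-0.01956721, -0.01670349,  0.02333444]), 'width': 0.08495977704437302}
```

View pics/scene0.png

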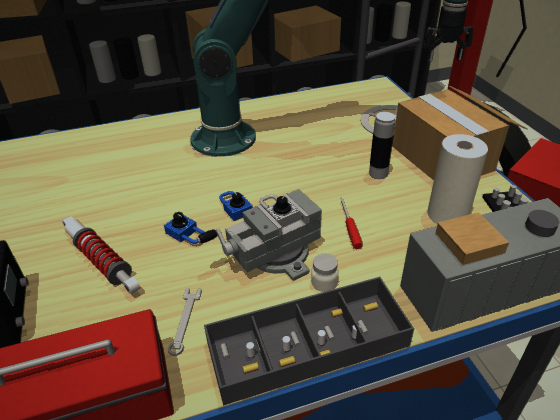

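View pics/side0.png

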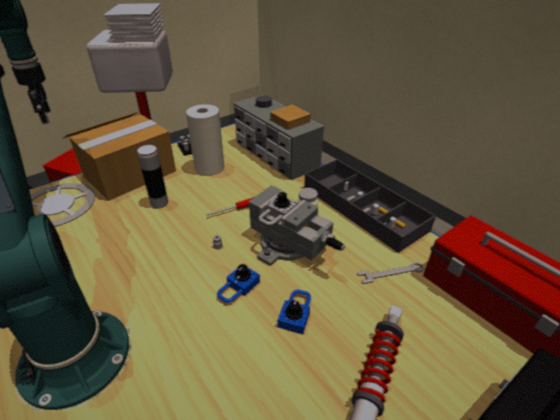

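View pics/wrist0.png

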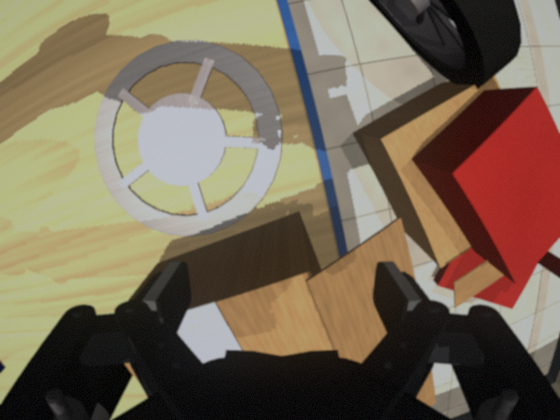

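```bash
python3 - <<'E'
from h import *
c=camera("scene"); save(c,"s1.png",(180,180,330,290),5)
c=camera("side"); save(c,"d1.png",(200,170,360,290),5)
E
```

```text
(no output)
```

View pics/s1.png

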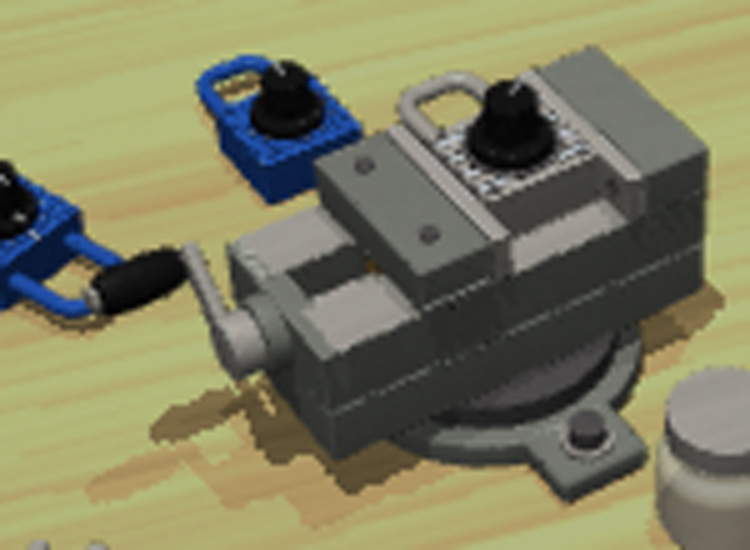

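View pics/d1.png

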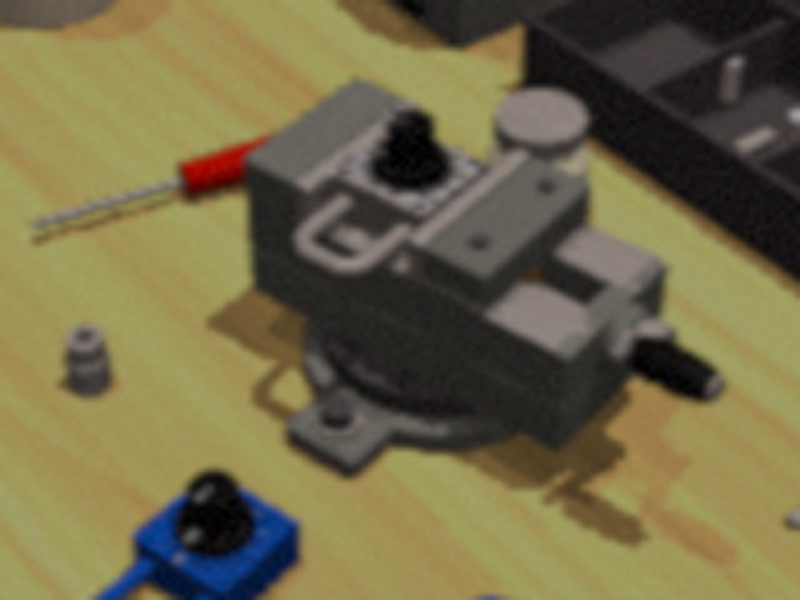

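```bash
python3 - <<'E'
from h import *
A=[]
for n in ["scene","side"]:
    c=camera(n); 
    P,u,v=pts(c); A.append(P)
    m=masks_of(c,"vise")[0]["region"]; Q,_,_=pts(c,m); print(n,np.round(np.median(Q,0),3),np.round(Q.min(0),3),np.round(Q.max(0),3))
    k=masks_of(c,"crank_knob")[0]["region"]; K,_,_=pts(c,k); print("knob",np.round(np.percentile(K,[5,50,95],axis=0),3).tolist(),len(K))
P=np.vstack(A); np.save("P.npy",P)
c0=np.array([0.65,-0.03])
for i,P in enumerate(A):
    img=np.zeros((600,600,3),np.uint8)
    m=(P[:,2]>0.02)&(P[:,2]<0.2)&(P[:,0]>.4)&(P[:,0]<1.0)&(P[:,1]>-.35)&(P[:,1]<.25)
    Q=P[m]; 
    for p in Q:
        col=cv2.applyColorMap(np.uint8([[min(255,p[2]/0.17*255)]]),cv2.COLORMAP_JET)[0,0].tolist()
        cv2.circle(img,(int((0.25-p[1])*1000),int((1.0-p[0])*1000)),1,col,-1)
    cv2.imwrite(f"pics/top{i}.png",img)
E
```

```text
scene [ 0.629 -0.02   0.091] [ 0.376 -0.189 -0.005] [0.7   0.169 0.134]
knob [[0.594, -0.183, 0.079], [0.607, -0.141, 0.11], [0.636, -0.119, 0.123]] 368
side [ 0.559 -0.042  0.091] [ 0.477 -0.191 -0.005] [0.752 0.255 0.16 ]
knob [[0.583, -0.188, 0.094], [0.591, -0.164, 0.117], [0.624, -0.127, 0.123]] 212
```

```bash
python3 - <<'E'
import cv2,numpy as np
cv2.imwrite("pics/top.png",np.hstack([cv2.imread(f"pics/top{i}.png")[100:500,0:400] for i in (0,1)]))
E
```

```text
(no output)
```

View pics/top.png

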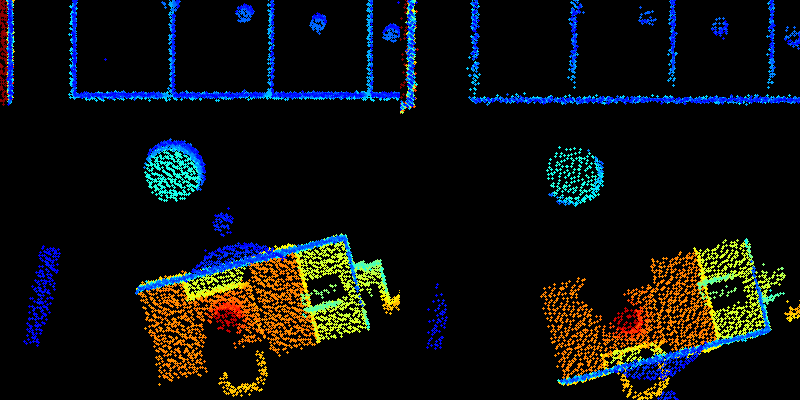

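```bash
cat > fit.py <<'E'
from h import *
from scipy.optimize import least_squares
def loc(P,t):
    th,ox,oy=t; d=P[:,:2]-[ox,oy]; c,s=np.cos(th),np.sin(th)
    return d[:,0]*c+d[:,1]*s, -d[:,0]*s+d[:,1]*c
E
python3 - <<'E'
from fit import *
A=[pts(camera(n))[0] for n in ("scene","side")]
t=np.array([np.radians(14),0.69-0.0,0.02])
# rough origin: dial approx
P=A[0]; t[1:]=[0.68,0.02]
A=[P[(abs(P[:,0]-.68)<.25)&(abs(P[:,1]-.0)<.25)&(P[:,2]>.045)&(P[:,2]<.18)] for P in A]
allP=np.vstack(A)
for P in A:
    r=P[P[:,2]>.146]; print("dial-ish",np.median(r,0),np.percentile(r[:,2],98))
r=allP[allP[:,2]>.15]; t[1:]=np.median(r[:,:2],0)
for it in range(8):
    tol=0.03 if it<2 else 0.008 if it<5 else .004
    sel=[]
    for i,P in enumerate(A):
        x,y=loc(P,t); z=P[:,2]
        lowm=(z<.088)&(z>.045)
        if i==0: sel.append((P[lowm&(abs(x-.048)<tol)&(y>-.12)&(y<.07)],0,.048))
        else: sel.append((P[lowm&(abs(x+.048)<tol)&(y>-.12)&(y<.07)],0,-.048))
        sel.append((P[lowm&(abs(y+.135)<tol)&(abs(x)<.04)&(abs(x)>.02)],1,-.135))
        if 0:pass
    def res(t):
        o=[]
        for S,a,v in sel:
            if len(S): o.append((loc(S,t)[a]-v))
        return np.concatenate(o)
    t=least_squares(res,t,loss="soft_l1",f_scale=.002).x
print([len(s[0]) for s in sel],np.degrees(t[0]),t[1:])
for S,a,v in sel: print(a,v,np.median(loc(S,t)[a]) if len(S) else None)
np.save("vise.npy",t)
for i,P in enumerate(A):
    x,y=loc(P,t); z=P[:,2]
    j=(abs(z-.128)<.003)&(abs(x)<.06)
    print("jaw top z",np.median(z[j]),"y pct",np.percentile(y[j],[.5,1,99,99.5]),"x pct",np.percentile(x[j],[.5,1,99,99.5]))
    h=np.histogram(y[j&(y<.0)],bins=np.arange(-.1,.1,.004)); print([(round(b,3),n) for b,n in zip(h[1],h[0]) if n])
    f=j&(y>.0); print("fixed y",np.percentile(y[f],[1,2,5,98,99]))
    d=z>.142; print("dial xy",np.median(x[d]),np.median(y[d]), x[d].min(),x[d].max(),y[d].min(),y[d].max())
    top=(z>.156)&(abs(x)<.03)&(abs(y)<.03); print("knob top",x[top].mean(),y[top].mean(),top.sum(),x[top].min(),x[top].max(),y[top].min(),y[top].max())
    k=(y<-.155)&(y>-.215)&(abs(x)<.07); print("crank",np.c_[x[k],y[k],z[k]].mean(0), np.percentile(np.c_[x[k],y[k],z[k]],[3,97],axis=0))
E
```

```text
dial-ish [0.85574379 0.24011887 0.16164811] 0.17096826122936232
dial-ish [0.83163373 0.23888238 0.1589521 ] 0.1705544504508971
[51, 37, 104, 17] -2.0465707435188283 [0.85110678 0.21207376]
0 0.048 0.04857747641547656
1 -0.135 -0.13466235964583767
0 -0.048 -0.04859976463674426
1 -0.135 -0.13582155149451072
jaw top z 0.12821944309386635 y pct [0.02499345 0.02500583 0.03087289 0.03094817] x pct [-0.04936741 -0.04930284  0.05935911  0.05940706]
[]
fixed y [0.02500583 0.02518528 0.02560447 0.03063818 0.03087289]
dial xy 0.0032110506748237264 0.028609222643961364 -0.2751359749163541 0.07779295664482276 -0.2121285423503175 0.03977540871683317
knob top -0.001352093469486563 0.02782897201449928 104 -0.029618513029521842 0.029946019878536154 0.02524077537808025 0.02998563121548659
crank [-0.04004483 -0.18502768  0.0539842 ] [[-0.04373671 -0.2133251   0.04571173]
 [-0.03680888 -0.1562259   0.06134042]]
jaw top z 0.1275138049162271 y pct [0.02418233 0.02420878 0.0322943  0.0331295 ] x pct [-0.05814934 -0.05787035  0.05506019  0.05523338]
[]
fixed y [0.02420878 0.02426169 0.02434443 0.03062389 0.0322943 ]
dial xy -0.019359597085100797 0.026858835932580614 -0.27848134176214506 0.0777090178599264 -0.21463338699083595 0.040321514941854146
knob top -0.002870244059458461 0.026753753276287134 56 -0.029389411272449605 0.029303329764238287 0.023695933630911388 0.029922304093234875
crank [-0.04430999 -0.18634778  0.05369379] [[-0.04640102 -0.21237484  0.04553401]
 [-0.04060806 -0.15673231  0.06075397]]
```

```bash
cat > run1.py <<'E'
from fit import *
A=[pts(camera(n))[0] for n in ("scene","side")]
t=np.array([np.radians(14),0.587,0.022])
A=[P[(abs(P[:,0]-.59)<.13)&(P[:,1]>-.22)&(P[:,1]<.14)&(P[:,2]>.035)&(P[:,2]<.18)] for P in A]
for it in range(10):
    tol=0.03 if it<3 else 0.008 if it<5 else .004
    sel=[]
    for i,P in enumerate(A):
        x,y=loc(P,t); z=P[:,2]
        lowm=(z<.088)&(z>.045)
        s=1 if i==0 else -1
        sel.append((P[lowm&(abs(x-s*.048)<tol)&(y>-.12)&(y<.07)],0,s*.048))
        sel.append((P[lowm&(abs(y+.135)<tol)&(abs(x)<.04)&(abs(x)>.02)],1,-.135))
    def res(t): return np.concatenate([loc(S,t)[a]-v for S,a,v in sel if len(S)])
    t=least_squares(res,t,loss="soft_l1",f_scale=.002).x
print([len(s[0]) for s in sel],np.degrees(t[0]),t[1:])
for S,a,v in sel: print(a,v,np.median(loc(S,t)[a]) if len(S) else None)
np.save("vise.npy",t)
for i,P in enumerate(A):
    x,y=loc(P,t); z=P[:,2]
    j=(abs(z-.128)<.003)&(abs(x)<.06)
    print("jaw top z",np.median(z[j]),"y pct",np.percentile(y[j],[.5,1,99,99.5]),"x pct",np.percentile(x[j],[.5,1,99,99.5]))
    h=np.histogram(y[j],bins=np.arange(-.1,.1,.004)); print([(round(b,3),n) for b,n in zip(h[1],h[0]) if n])
    top=(z>.156)&(abs(x)<.03)&(abs(y)<.03); print("knob top",x[top].mean(),y[top].mean(),z[top].max(),top.sum(),x[top].min(),x[top].max(),y[top].min(),y[top].max())
    s=(abs(z-.115)<.01)&(x<-.05)&(abs(y)<.035); print("shackle",np.percentile(np.c_[x[s],y[s],z[s]],[2,50,98],axis=0))
    k=(y<-.166)&(y>-.215)&(abs(x)<.07); print("crank",np.c_[x[k],y[k],z[k]].mean(0), np.percentile(np.c_[x[k],y[k],z[k]],[3,97],axis=0))
E
python3 run1.py
```

```text
[876, 56, 624, 55] 14.252496367724747 [0.58328961 0.0237669 ]
0 0.048 0.04832080976377282
1 -0.135 -0.13487121090529186
0 -0.048 -0.048439882152009006
1 -0.135 -0.13519159439933204
jaw top z 0.12734334235113193 y pct [-0.08428553 -0.08402068  0.0764316   0.07681117] x pct [-0.04774027 -0.04665869  0.05071612  0.05134977]
[(np.float64(-0.088), np.int64(10)), (np.float64(-0.084), np.int64(39)), (np.float64(-0.08), np.int64(46)), (np.float64(-0.076), np.int64(48)), (np.float64(-0.072), np.int64(43)), (np.float64(-0.068), np.int64(47)), (np.float64(-0.064), np.int64(40)), (np.float64(-0.06), np.int64(40)), (np.float64(-0.056), np.int64(45)), (np.float64(-0.052), np.int64(42)), (np.float64(-0.048), np.int64(35)), (np.float64(-0.044), np.int64(46)), (np.float64(-0.04), np.int64(49)), (np.float64(-0.036), np.int64(14)), (np.float64(-0.032), np.int64(34)), (np.float64(-0.028), np.int64(23)), (np.float64(-0.024), np.int64(25)), (np.float64(-0.02), np.int64(22)), (np.float64(-0.016), np.int64(18)), (np.float64(-0.012), np.int64(8)), (np.float64(-0.008), np.int64(8)), (np.float64(-0.004), np.in
[... 2440 characters left out ...]
t64(33)), (np.float64(0.048), np.int64(25)), (np.float64(0.052), np.int64(30)), (np.float64(0.056), np.int64(27)), (np.float64(0.06), np.int64(35)), (np.float64(0.064), np.int64(29)), (np.float64(0.068), np.int64(32)), (np.float64(0.072), np.int64(28)), (np.float64(0.076), np.int64(13))]
knob top -0.005105232953763369 -0.0019176215180954658 0.16082106680572683 51 -0.016506556591449464 0.008807867746612335 -0.014185984680357231 0.012493674268969282
shackle [[-0.08429345 -0.02576805  0.11109388]
 [-0.07224042 -0.00293325  0.11767408]
 [-0.05038401  0.03439603  0.12127227]]
crank [-0.03941654 -0.19016583  0.11670856] [[-0.0468233  -0.21077926  0.10542611]
 [-0.02957207 -0.16742078  0.12322203]]
```

```bash
cat >> h.py <<'E'
def vw(x,y,z):
    t=np.load("vise.npy"); c,s=np.cos(t[0]),np.sin(t[0])
    return np.array([t[1]+c*x-s*y,t[2]+s*x+c*y,z])
def wv(p):
    t=np.load("vise.npy"); c,s=np.cos(t[0]),np.sin(t[0]); d=np.array(p[:2])-t[1:]
    return np.array([d[0]*c+d[1]*s,-d[0]*s+d[1]*c,p[2]])
def go(x,y,z,rel=0.0):  # rel: heading of tool x minus vise +y heading (deg)
    o=get_obs(); R=np.array(o["ee_rot"]); d=(vw(x,y,z)-o["eef_pos"])@R*100
    t=np.load("vise.npy"); want=np.degrees(t[0])+90+rel
    cur=np.degrees(np.arctan2(R[1,0],R[0,0])); w=(want-cur+180)%360-180
    print("dx %.2f dy %.2f dz %.2f yaw %.3f"%(d[0],d[1],d[2],-np.radians(w)))
def st():
    o=get_obs(); R=np.array(o["ee_rot"]); t=np.load("vise.npy")
    print("t %.2f vise xyz(mm)"%o["t"],np.round(wv(o["eef_pos"])*1000,1),"rel %.1f"%(np.degrees(np.arctan2(R[1,0],R[0,0])-t[0])-90),"F",np.round(o["contact_force"],1),"w %.4f"%o["width"],"q",np.round(o["q"],0))
E
python3 - <<'E'
from h import *
t=np.load("vise.npy"); c,s=np.cos(t[0]),np.sin(t[0])
# shift origin -1.5mm along vise y
t[1]+= -s*-.0015; t[2]+= c*-.0015; np.save("vise.npy",t)
print(t); st(); go(-.034,-.197,.33); print(vw(-.034,-.197,.33))
E
```

```text
[0.24875299 0.5836589  0.02231307]
t 1.35 vise xyz(mm) [-225.8  759.5  231.3] rel 61.6 F [-0.5  0.3  0.7] w 0.0855 q [-81.  34.   3.  92.  -2.  54.  -2.]
dx -62.43 dy -74.96 dz -9.86 yaw 1.074
[ 0.59920593 -0.17699396  0.33      ]
```

step_arm(
  deltas=[
    {"dz": -4},
    {"dz": -8},
    {"dz": -10},
    {"dx": -10,"dy": -12,"dz": -10,"yaw": 0.2},
    {"dx": -62.4,"dy": -75,"dz": -10,"yaw": 1.074},
    {"dx": -62.4,"dy": -75,"dz": -10,"yaw": 1.074},
    {"dx": -62.4,"dy": -75,"dz": -10,"yaw": 1.074},
    {"dx": -62.4,"dy": -75,"dz": -10,"yaw": 1.074},
    {"dx": -62.4,"dy": -75,"dz": -10,"yaw": 1.074},
    {"dx": -62.4,"dy": -75,"dz": -10,"yaw": 1.074},
    {"dx": -62.4,"dy": -75,"dz": -10,"yaw": 1.074},
    {"dx": -62.4,"dy": -75,"dz": -10,"yaw": 1.074},
    {"dx": -62.4,"dy": -75,"dz": -10,"yaw": 1.074},
    {"dx": -62.4,"dy": -75,"dz": -10,"yaw": 1.074},
    {"dx": -62.4,"dy": -75,"dz": -10,"yaw": 1.074},
    {"dx": -62.4,"dy": -75,"dz": -10,"yaw": 1.074},
    {"dx": -62.4,"dy": -75,"dz": -10,"yaw": 1.074},
    {"dx": -62.4,"dy": -75,"dz": -10,"yaw": 1.074},
    {"dx": -62.4,"dy": -75,"dz": -10,"yaw": 1.074},
    {"dx": -62.4,"dy": -75,"dz": -10,"yaw": 1.074},
  ],
  jaw=-1,
)

```text
validation failed for argument at $.de...
```

```bash
python3 - <<'E'
from h import *
st(); go(-.034,-.197,.25)
E
```

```text
t 1.35 vise xyz(mm) [-225.8  759.5  231.3] rel 61.6 F [-0.5  0.3  0.7] w 0.0855 q [-81.  34.   3.  92.  -2.  54.  -2.]
dx -62.43 dy -74.96 dz -1.86 yaw 1.074
```

Perhaps every row needs all four keys.

step_arm(
  deltas=[
    {"dx": 0,"dy": 0,"dz": -4,"yaw": 0},
    {"dx": 0,"dy": 0,"dz": -8,"yaw": 0},
    {"dx": 0,"dy": 0,"dz": -10,"yaw": 0},
    {"dx": -10,"dy": -12,"dz": -10,"yaw": 0.2},
    {"dx": -62.4,"dy": -75,"dz": -10,"yaw": 1.074},
    {"dx": -62.4,"dy": -75,"dz": -10,"yaw": 1.074},
    {"dx": -62.4,"dy": -75,"dz": -10,"yaw": 1.074},
    {"dx": -62.4,"dy": -75,"dz": -10,"yaw": 1.074},
    {"dx": -62.4,"dy": -75,"dz": -10,"yaw": 1.074},
    {"dx": -62.4,"dy": -75,"dz": -10,"yaw": 1.074},
    {"dx": -62.4,"dy": -75,"dz": -10,"yaw": 1.074},
    {"dx": -62.4,"dy": -75,"dz": -10,"yaw": 1.074},
    {"dx": -62.4,"dy": -75,"dz": -10,"yaw": 1.074},
    {"dx": -62.4,"dy": -75,"dz": -10,"yaw": 1.074},
    {"dx": -62.4,"dy": -75,"dz": -10,"yaw": 1.074},
    {"dx": -62.4,"dy": -75,"dz": -10,"yaw": 1.074},
    {"dx": -62.4,"dy": -75,"dz": -10,"yaw": 1.074},
    {"dx": -62.4,"dy": -75,"dz": -10,"yaw": 1.074},
    {"dx": -62.4,"dy": -75,"dz": -10,"yaw": 1.074},
    {"dx": -62.4,"dy": -75,"dz": -10,"yaw": 1.074},
  ],
  jaw=-1,
)

```text
t: 3.02
eef_pos: [0.484, 0.062, 0.3318]
ee_rot: [[-0.247, 0.969, 0.001], [0.969, 0.247, 0.001], [0.001, 0.001, -1.0]]
contact_force: [0.5, 0.5, -0.3]
width: 0.0857
```

```bash
python3 - <<'E'
from h import *
st(); go(-.034,-.197,.25)
E
```

```text
t 3.02 vise xyz(mm) [-86.9  63.  331.8] rel 0.0 F [ 0.5  0.5 -0.3] w 0.0857 q [-42.  11.  35. 117.  -8.  55.  11.]
dx -26.01 dy 5.26 dz 8.17 yaw 0.001
```

step_arm(
  deltas=[
    {"dx": -26,"dy": 5.3,"dz": 8.2,"yaw": 0},
    {"dx": -26,"dy": 5.3,"dz": 8.2,"yaw": 0},
    {"dx": -26,"dy": 5.3,"dz": 8.2,"yaw": 0},
    {"dx": -26,"dy": 5.3,"dz": 8.2,"yaw": 0},
    {"dx": -26,"dy": 5.3,"dz": 8.2,"yaw": 0},
    {"dx": -26,"dy": 5.3,"dz": 8.2,"yaw": 0},
    {"dx": -26,"dy": 5.3,"dz": 8.2,"yaw": 0},
    {"dx": -26,"dy": 5.3,"dz": 8.2,"yaw": 0},
    {"dx": -26,"dy": 5.3,"dz": 8.2,"yaw": 0},
    {"dx": -26,"dy": 5.3,"dz": 8.2,"yaw": 0},
    {"dx": -26,"dy": 5.3,"dz": 8.2,"yaw": 0},
  ],
)

```text
t: 3.93
eef_pos: [0.5995, -0.1748, 0.2499]
ee_rot: [[-0.249, 0.968, 0.001], [0.968, 0.249, 0.002], [0.002, 0.002, -1.0]]
contact_force: [0.1, -0.5, 1.2]
width: 0.0853
```

```bash
python3 - <<'E'
from h import *
st(); c=camera("wrist"); save(c,"w1.png"); go(-.034,-.197,.097)
P=None
E
```

```text
t 3.93 vise xyz(mm) [ -33.2 -194.9  249.9] rel 0.2 F [ 0.1 -0.5  1.2] w 0.0853 q [-11.  29.  33. 106. -20.  51.  46.]
dx -0.25 dy -0.13 dz 15.31 yaw 0.003
```

View pics/w1.png

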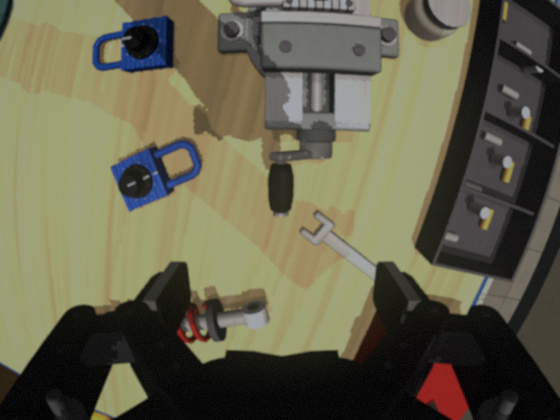

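```bash
cat >> h.py <<'E'
def wpts(c,m):
    d=c["depth"]; m=m&(d>0); v,u=np.nonzero(m); z=d[v,u]
    x=(u-c["cx"]);y=(v-c["cy"]); r=np.hypot(x,y)+1e-9; th=r/c["fx"]
    k=np.tan(th)*z/r
    P=np.stack([x*k,y*k,z],1)
    return P@np.array(c["attitude"]).T+np.array(c["eye"]),u,v
E
python3 - <<'E'
from h import *
c=camera("wrist"); m=masks_of(c,"crank_knob"); print([(x["p"],np.round(x["rect"])) for x in m])
mm=np.zeros((420,560),bool); mm[155:220,265:298]=1
P,u,v=wpts(c,mm); V=np.array([wv(p) for p in P]); s=V[:,2]>.095; V=V[s]
print(np.percentile(V,[2,10,50,90,98],axis=0))
k=V[:,1]<-.170;V=V[k];print(np.percentile(V,[2,50,98],axis=0)*1000)
mm=np.zeros((420,560),bool); mm[20:220,75:215]=1
P,u,v=wpts(c,mm); V=np.array([wv(p) for p in P]); s=(V[:,2]>.008)&(V[:,0]<-.05)&(V[:,1]<-.07); print("blue",np.percentile(V[s],[1,50,99],axis=0))
E
```

```text
[(0.91, array([268.,  72., 330., 217.]))]
[[-0.04381893 -0.20574893  0.11079019]
 [-0.04187114 -0.19908845  0.11466081]
 [-0.03407584 -0.17825111  0.11981203]
 [-0.0255459  -0.15751534  0.12244597]
 [-0.02278357 -0.1540595   0.12319005]]
[[ -44.56549364 -206.36629718  114.04006595]
 [ -34.10023716 -186.11596912  120.46992717]
 [ -23.69758439 -170.59174194  123.29723788]]
blue [[-0.23969451 -0.22264294  0.01193921]
 [-0.19148714 -0.18289375  0.02912037]
 [-0.13147108 -0.1478935   0.06030156]]
```

step_arm(
  deltas=[
    {"dx": -0.2,"dy": -0.1,"dz": 4,"yaw": 0},
    {"dx": -0.2,"dy": -0.1,"dz": 8,"yaw": 0},
    {"dx": -0.2,"dy": -0.1,"dz": 11,"yaw": 0},
    {"dx": -0.2,"dy": -0.1,"dz": 13.5,"yaw": 0},
    {"dx": -0.2,"dy": -0.1,"dz": 15.3,"yaw": 0},
    {"dx": -0.2,"dy": -0.1,"dz": 15.3,"yaw": 0},
    {"dx": -0.2,"dy": -0.1,"dz": 15.3,"yaw": 0},
  ],
)

```text
t: 4.67
eef_pos: [0.5991, -0.176, 0.0969]
ee_rot: [[-0.25, 0.968, 0.0], [0.968, 0.25, 0.003], [0.002, 0.001, -1.0]]
contact_force: [-0.4, -0.0, 1.0]
width: 0.0855
```

```bash
python3 - <<'E'
from h import *
st(); go(-.034,-.197,.097)
E
```

```text
t 4.67 vise xyz(mm) [ -33.8 -196.    96.9] rel 0.2 F [-0.4 -0.   1. ] w 0.0855 q [ -5.  39.  25. 111. -28.  36.  53.]
dx -0.10 dy -0.02 dz -0.01 yaw 0.004
```

step_arm(
  deltas=[
    {"dx": -0.1,"dy": 0,"dz": 0,"yaw": 0},
    {"dx": -0.1,"dy": 0,"dz": 0,"yaw": 0},
    {"dx": -0.1,"dy": 0,"dz": 0,"yaw": 0},
    {"dx": -0.1,"dy": 0,"dz": 0,"yaw": 0},
    {"dx": -0.1,"dy": 0,"dz": 0,"yaw": 0},
    {"dx": -0.1,"dy": 0,"dz": 0,"yaw": 0},
    {"dx": -0.1,"dy": 0,"dz": 0,"yaw": 0},
    {"dx": -0.1,"dy": 0,"dz": 0,"yaw": 0},
  ],
  jaw=1,
)

```text
t: 5.33
eef_pos: [0.599, -0.1772, 0.0973]
ee_rot: [[-0.25, 0.968, -0.0], [0.968, 0.25, 0.003], [0.003, 0.001, -1.0]]
contact_force: [-1.4, -0.4, 3.5]
width: 0.0196
```

```bash
cat > arc.py <<'E'
from h import *
import sys
def arc(a0,a1,n,r=.045):
    # waypoint deltas relative to pose at a0 (measured now), rad crank
    for a in np.linspace(a0,a1,n+1)[1:]:
        print('{"dx": 0, "dy": %.2f, "dz": %.2f, "yaw": 0},'%(100*r*(np.sin(a)-np.sin(a0)),-100*r*(np.cos(a)-np.cos(a0))),end=" ")
    print()
E
python3 - <<'E'
from arc import *
st()
arc(-.845,2.35,20)
E
```

```text
t 5.33 vise xyz(mm) [ -34.2 -197.2   97.3] rel 0.2 F [-1.4 -0.4  3.5] w 0.0196 q [ -5.  39.  25. 111. -28.  36.  53.]
{"dx": 0, "dy": 0.52, "dz": -0.50, "yaw": 0}, {"dx": 0, "dy": 1.11, "dz": -0.91, "yaw": 0}, {"dx": 0, "dy": 1.76, "dz": -1.22, "yaw": 0}, {"dx": 0, "dy": 2.45, "dz": -1.42, "yaw": 0}, {"dx": 0, "dy": 3.16, "dz": -1.51, "yaw": 0}, {"dx": 0, "dy": 3.88, "dz": -1.48, "yaw": 0}, {"dx": 0, "dy": 4.58, "dz": -1.35, "yaw": 0}, {"dx": 0, "dy": 5.25, "dz": -1.10, "yaw": 0}, {"dx": 0, "dy": 5.88, "dz": -0.75, "yaw": 0}, {"dx": 0, "dy": 6.44, "dz": -0.30, "yaw": 0}, {"dx": 0, "dy": 6.92, "dz": 0.23, "yaw": 0}, {"dx": 0, "dy": 7.32, "dz": 0.83, "yaw": 0}, {"dx": 0, "dy": 7.61, "dz": 1.49, "yaw": 0}, {"dx": 0, "dy": 7.79, "dz": 2.18, "yaw": 0}, {"dx": 0, "dy": 7.87, "dz": 2.90, "yaw": 0}, {"dx": 0, "dy": 7.82, "dz": 3.62, "yaw": 0}, {"dx": 0, "dy": 7.66, "dz": 4.32, "yaw": 0}, {"dx": 0, "dy": 7.40, "dz": 4.98, "yaw": 0}, {"dx": 0, "dy": 7.03, "dz": 5.60, "yaw": 0}, {"dx": 0, "dy": 6.57, "dz": 6.15, "yaw": 0},
```

step_arm(
  deltas=[
    {"dx": 0,"dy": 0.52,"dz": -0.5,"yaw": 0},
    {"dx": 0,"dy": 1.11,"dz": -0.91,"yaw": 0},
    {"dx": 0,"dy": 1.76,"dz": -1.22,"yaw": 0},
    {"dx": 0,"dy": 2.45,"dz": -1.42,"yaw": 0},
    {"dx": 0,"dy": 3.16,"dz": -1.51,"yaw": 0},
    {"dx": 0,"dy": 3.88,"dz": -1.48,"yaw": 0},
    {"dx": 0,"dy": 4.58,"dz": -1.35,"yaw": 0},
  ],
)

```text
t: 5.92
eef_pos: [0.6443, -0.1657, 0.1109]
ee_rot: [[-0.25, 0.968, 0.0], [0.968, 0.25, 0.002], [0.002, 0.001, -1.0]]
contact_force: [-2.6, -2.4, -1.7]
width: 0.0199
```

```bash
python3 - <<'E'
from arc import *
st(); c=camera("wrist"); save(c,"w2.png"); c=camera("scene"); save(c,"s2.png",(180,180,330,290),5)
E
```

```text
t 5.92 vise xyz(mm) [  12.5 -197.2  110.9] rel 0.2 F [-2.6 -2.4 -1.7] w 0.0199 q [ -7.  41.  27. 106. -27.  40.  50.]
```

View pics/w2.png

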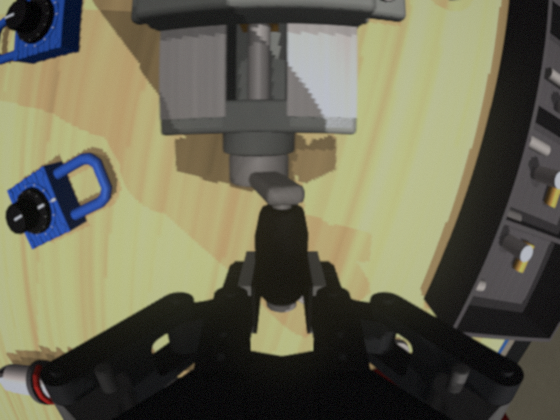

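View pics/s2.png

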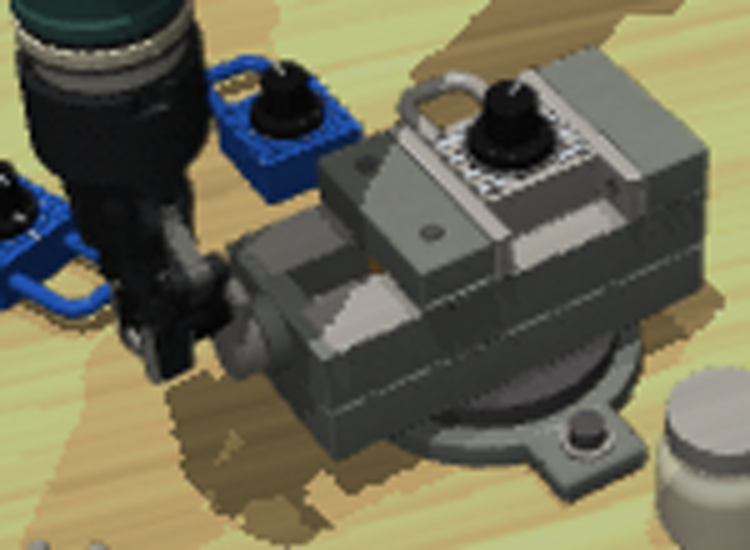

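```bash
python3 - <<'E'
from arc import *
arc(.277,3.0,18)
E
```

```text
{"dx": 0, "dy": 0.64, "dz": 0.23, "yaw": 0}, {"dx": 0, "dy": 1.23, "dz": 0.56, "yaw": 0}, {"dx": 0, "dy": 1.77, "dz": 0.98, "yaw": 0}, {"dx": 0, "dy": 2.24, "dz": 1.47, "yaw": 0}, {"dx": 0, "dy": 2.64, "dz": 2.02, "yaw": 0}, {"dx": 0, "dy": 2.94, "dz": 2.63, "yaw": 0}, {"dx": 0, "dy": 3.15, "dz": 3.28, "yaw": 0}, {"dx": 0, "dy": 3.25, "dz": 3.95, "yaw": 0}, {"dx": 0, "dy": 3.26, "dz": 4.63, "yaw": 0}, {"dx": 0, "dy": 3.16, "dz": 5.31, "yaw": 0}, {"dx": 0, "dy": 2.96, "dz": 5.96, "yaw": 0}, {"dx": 0, "dy": 2.67, "dz": 6.57, "yaw": 0}, {"dx": 0, "dy": 2.29, "dz": 7.13, "yaw": 0}, {"dx": 0, "dy": 1.83, "dz": 7.63, "yaw": 0}, {"dx": 0, "dy": 1.29, "dz": 8.05, "yaw": 0}, {"dx": 0, "dy": 0.70, "dz": 8.39, "yaw": 0}, {"dx": 0, "dy": 0.07, "dz": 8.64, "yaw": 0}, {"dx": 0, "dy": -0.60, "dz": 8.78, "yaw": 0},
```

Do the first ten, then check.

step_arm(
  deltas=[
    {"dx": 0,"dy": 0.64,"dz": 0.23,"yaw": 0},
    {"dx": 0,"dy": 1.23,"dz": 0.56,"yaw": 0},
    {"dx": 0,"dy": 1.77,"dz": 0.98,"yaw": 0},
    {"dx": 0,"dy": 2.24,"dz": 1.47,"yaw": 0},
    {"dx": 0,"dy": 2.64,"dz": 2.02,"yaw": 0},
    {"dx": 0,"dy": 2.94,"dz": 2.63,"yaw": 0},
    {"dx": 0,"dy": 3.15,"dz": 3.28,"yaw": 0},
    {"dx": 0,"dy": 3.25,"dz": 3.95,"yaw": 0},
    {"dx": 0,"dy": 3.26,"dz": 4.63,"yaw": 0},
    {"dx": 0,"dy": 3.16,"dz": 5.31,"yaw": 0},
    {"dx": 0,"dy": 2.96,"dz": 5.96,"yaw": 0},
  ],
)

```text
t: 6.93
eef_pos: [0.6722, -0.1586, 0.0502]
ee_rot: [[-0.25, 0.968, -0.002], [0.968, 0.25, 0.002], [0.002, -0.002, -1.0]]
contact_force: [-7.9, -2.2, 4.9]
width: 0.0198
```

```bash
cat >> arc.py <<'E'
def ang(cx=0.,cz=67.):
    v=wv(get_obs()["eef_pos"])*1000; a=np.arctan2(v[0]-cx,v[2]-cz); print("crank",round(a,3),"r",round(np.hypot(v[0]-cx,v[2]-cz),1)); return a
E
python3 - <<'E'
from arc import *
st(); a=ang(); arc(a,4.1,13)
E
```

```text
t 6.93 vise xyz(mm) [  41.3 -197.2   50.2] rel 0.2 F [-7.9 -2.2  4.9] w 0.0198 q [ -6.  46.  24. 103. -30.  37.  50.]
crank 1.957 r 44.6
{"dx": 0, "dy": -0.33, "dz": 0.66, "yaw": 0}, {"dx": 0, "dy": -0.77, "dz": 1.26, "yaw": 0}, {"dx": 0, "dy": -1.30, "dz": 1.77, "yaw": 0}, {"dx": 0, "dy": -1.91, "dz": 2.20, "yaw": 0}, {"dx": 0, "dy": -2.58, "dz": 2.51, "yaw": 0}, {"dx": 0, "dy": -3.29, "dz": 2.72, "yaw": 0}, {"dx": 0, "dy": -4.03, "dz": 2.80, "yaw": 0}, {"dx": 0, "dy": -4.77, "dz": 2.76, "yaw": 0}, {"dx": 0, "dy": -5.49, "dz": 2.60, "yaw": 0}, {"dx": 0, "dy": -6.18, "dz": 2.33, "yaw": 0}, {"dx": 0, "dy": -6.81, "dz": 1.94, "yaw": 0}, {"dx": 0, "dy": -7.38, "dz": 1.46, "yaw": 0}, {"dx": 0, "dy": -7.85, "dz": 0.89, "yaw": 0},
```

step_arm(
  deltas=[
    {"dx": 0,"dy": -0.33,"dz": 0.66,"yaw": 0},
    {"dx": 0,"dy": -0.77,"dz": 1.26,"yaw": 0},
    {"dx": 0,"dy": -1.3,"dz": 1.77,"yaw": 0},
    {"dx": 0,"dy": -1.91,"dz": 2.2,"yaw": 0},
    {"dx": 0,"dy": -2.58,"dz": 2.5,"yaw": 0},
  ],
)

```text
t: 7.35
eef_pos: [0.6491, -0.1645, 0.0262]
ee_rot: [[-0.25, 0.968, 0.002], [0.968, 0.25, 0.003], [0.002, 0.002, -1.0]]
contact_force: [-2.2, 0.5, 9.6]
width: 0.0203
```

```bash
python3 - <<'E'
from arc import *
st(); a=ang(); arc(a,4.4,10)
E
```

```text
t 7.35 vise xyz(mm) [  17.4 -197.2   26.2] rel 0.2 F [-2.2  0.5  9.6] w 0.0203 q [ -4.  47.  22. 106. -31.  33.  53.]
crank 2.738 r 44.4
{"dx": 0, "dy": -0.71, "dz": 0.24, "yaw": 0}, {"dx": 0, "dy": -1.45, "dz": 0.35, "yaw": 0}, {"dx": 0, "dy": -2.19, "dz": 0.34, "yaw": 0}, {"dx": 0, "dy": -2.93, "dz": 0.21, "yaw": 0}, {"dx": 0, "dy": -3.63, "dz": -0.04, "yaw": 0}, {"dx": 0, "dy": -4.28, "dz": -0.41, "yaw": 0}, {"dx": 0, "dy": -4.87, "dz": -0.88, "yaw": 0}, {"dx": 0, "dy": -5.36, "dz": -1.43, "yaw": 0}, {"dx": 0, "dy": -5.76, "dz": -2.07, "yaw": 0}, {"dx": 0, "dy": -6.05, "dz": -2.76, "yaw": 0},
```

step_arm(
  deltas=[
    {"dx": 0,"dy": -0.71,"dz": 0.24,"yaw": 0},
    {"dx": 0,"dy": -1.45,"dz": 0.35,"yaw": 0},
    {"dx": 0,"dy": -2.19,"dz": 0.34,"yaw": 0},
    {"dx": 0,"dy": -2.93,"dz": 0.21,"yaw": 0},
  ],
)

```text
t: 7.68
eef_pos: [0.6224, -0.1713, 0.0237]
ee_rot: [[-0.251, 0.968, 0.005], [0.968, 0.251, 0.003], [0.001, 0.005, -1.0]]
contact_force: [3.1, 0.4, 0.7]
width: 0.0197
```

```bash
python3 - <<'E'
from arc import *
st(); a=ang(); a+=2*np.pi if a<0 else 0; arc(a,5.3,14)
E
```

```text
t 7.68 vise xyz(mm) [ -10.1 -197.2   23.7] rel 0.3 F [3.1 0.4 0.7] w 0.0197 q [ -3.  46.  21. 110. -32.  30.  55.]
crank -2.912 r 44.4
{"dx": 0, "dy": -0.59, "dz": -0.18, "yaw": 0}, {"dx": 0, "dy": -1.15, "dz": -0.44, "yaw": 0}, {"dx": 0, "dy": -1.67, "dz": -0.78, "yaw": 0}, {"dx": 0, "dy": -2.14, "dz": -1.18, "yaw": 0}, {"dx": 0, "dy": -2.55, "dz": -1.65, "yaw": 0}, {"dx": 0, "dy": -2.89, "dz": -2.17, "yaw": 0}, {"dx": 0, "dy": -3.16, "dz": -2.73, "yaw": 0}, {"dx": 0, "dy": -3.35, "dz": -3.32, "yaw": 0}, {"dx": 0, "dy": -3.45, "dz": -3.93, "yaw": 0}, {"dx": 0, "dy": -3.48, "dz": -4.55, "yaw": 0}, {"dx": 0, "dy": -3.41, "dz": -5.16, "yaw": 0}, {"dx": 0, "dy": -3.26, "dz": -5.76, "yaw": 0}, {"dx": 0, "dy": -3.03, "dz": -6.34, "yaw": 0}, {"dx": 0, "dy": -2.72, "dz": -6.88, "yaw": 0},
```

step_arm(
  deltas=[
    {"dx": 0,"dy": -0.59,"dz": -0.18,"yaw": 0},
    {"dx": 0,"dy": -1.15,"dz": -0.44,"yaw": 0},
    {"dx": 0,"dy": -1.67,"dz": -0.78,"yaw": 0},
    {"dx": 0,"dy": -2.14,"dz": -1.18,"yaw": 0},
    {"dx": 0,"dy": -2.55,"dz": -1.65,"yaw": 0},
    {"dx": 0,"dy": -2.89,"dz": -2.17,"yaw": 0},
    {"dx": 0,"dy": -3.16,"dz": -2.73,"yaw": 0},
    {"dx": 0,"dy": -3.35,"dz": -3.32,"yaw": 0},
    {"dx": 0,"dy": -3.45,"dz": -3.93,"yaw": 0},
  ],
)

```text
t: 8.43
eef_pos: [0.5884, -0.1799, 0.0634]
ee_rot: [[-0.251, 0.968, 0.004], [0.968, 0.251, 0.003], [0.002, 0.005, -1.0]]
contact_force: [3.4, 0.9, -3.6]
width: 0.0202
```

```bash
python3 - <<'E'
from arc import *
st(); a=ang(); a+=2*np.pi if a<0 else 0; arc(a,5.4,8)
E
```

```text
t 8.43 vise xyz(mm) [ -45.2 -197.1   63.4] rel 0.3 F [ 3.4  0.9 -3.6] w 0.0202 q [ -3.  41.  23. 113. -30.  31.  56.]
crank -1.651 r 45.3
{"dx": 0, "dy": -0.01, "dz": -0.43, "yaw": 0}, {"dx": 0, "dy": 0.01, "dz": -0.86, "yaw": 0}, {"dx": 0, "dy": 0.08, "dz": -1.29, "yaw": 0}, {"dx": 0, "dy": 0.19, "dz": -1.71, "yaw": 0}, {"dx": 0, "dy": 0.34, "dz": -2.11, "yaw": 0}, {"dx": 0, "dy": 0.53, "dz": -2.50, "yaw": 0}, {"dx": 0, "dy": 0.75, "dz": -2.87, "yaw": 0}, {"dx": 0, "dy": 1.01, "dz": -3.22, "yaw": 0},
```

step_arm(
  deltas=[
    {"dx": 0,"dy": -0.01,"dz": -0.43,"yaw": 0},
    {"dx": 0,"dy": 0.01,"dz": -0.86,"yaw": 0},
    {"dx": 0,"dy": 0.08,"dz": -1.29,"yaw": 0},
    {"dx": 0,"dy": 0.19,"dz": -1.71,"yaw": 0},
    {"dx": 0,"dy": 0.34,"dz": -2.11,"yaw": 0},
    {"dx": 0,"dy": 0.53,"dz": -2.5,"yaw": 0},
    {"dx": 0,"dy": 0.6,"dz": -2.65,"yaw": 0},
    {"dx": 0,"dy": 0.6,"dz": -2.65,"yaw": 0},
  ],
)

```text
t: 9.1
eef_pos: [0.594, -0.1785, 0.0902]
ee_rot: [[-0.251, 0.968, 0.004], [0.968, 0.251, 0.003], [0.002, 0.005, -1.0]]
contact_force: [0.8, -0.8, -1.1]
width: 0.0199
```

```bash
python3 - <<'E'
from arc import *
st(); a=ang(); a+=2*np.pi if a<0 else 0; arc(a,5.7,5)
E
```

```text
t 9.10 vise xyz(mm) [ -39.4 -197.2   90.2] rel 0.3 F [ 0.8 -0.8 -1.1] w 0.0199 q [ -4.  39.  25. 112. -29.  34.  54.]
crank -1.038 r 45.7
{"dx": 0, "dy": 0.22, "dz": -0.34, "yaw": 0}, {"dx": 0, "dy": 0.48, "dz": -0.66, "yaw": 0}, {"dx": 0, "dy": 0.76, "dz": -0.96, "yaw": 0}, {"dx": 0, "dy": 1.07, "dz": -1.23, "yaw": 0}, {"dx": 0, "dy": 1.40, "dz": -1.47, "yaw": 0},
```

step_arm(
  deltas=[
    {"dx": 0,"dy": 0.22,"dz": -0.34,"yaw": 0},
    {"dx": 0,"dy": 0.35,"dz": -0.5,"yaw": 0},
    {"dx": 0,"dy": 0.35,"dz": -0.5,"yaw": 0},
  ],
)

```text
t: 9.35
eef_pos: [0.594, -0.1784, 0.0908]
ee_rot: [[-0.251, 0.968, -0.003], [0.968, 0.251, 0.0], [0.001, -0.003, -1.0]]
contact_force: [4.4, -5.3, -29.5]
width: 0.0197
```

```bash
python3 - <<'E'
from arc import *
st(); a=ang();  c=camera("wrist"); save(c,"w3.png")
E
```

```text
t 9.35 vise xyz(mm) [ -39.4 -197.1   90.8] rel 0.3 F [  4.4  -5.3 -29.5] w 0.0197 q [ -5.  39.  25. 112. -28.  35.  54.]
crank -1.027 r 46.1
```

View pics/w3.png

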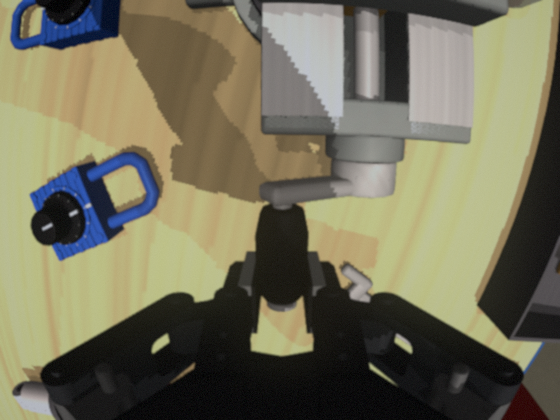

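step_arm(
  deltas=[
    {"dx": 0,"dy": 0,"dz": 0,"yaw": 0},
    {"dx": 0,"dy": 0,"dz": 0,"yaw": 0},
    {"dx": 0,"dy": 0,"dz": 0,"yaw": 0},
    {"dx": 0,"dy": 0,"dz": 0,"yaw": 0},
    {"dx": 0,"dy": 0,"dz": 0,"yaw": 0},
    {"dx": 0,"dy": 0,"dz": -1,"yaw": 0},
    {"dx": 0,"dy": 0,"dz": -4,"yaw": 0},
    {"dx": 0,"dy": 0,"dz": -8,"yaw": 0},
    {"dx": 0,"dy": 0,"dz": -12,"yaw": 0},
    {"dx": 4,"dy": 0.6,"dz": -14,"yaw": 0.2},
    {"dx": 8,"dy": 1.5,"dz": -16,"yaw": 0.4},
    {"dx": 12,"dy": 2.2,"dz": -16,"yaw": 0.6},
    {"dx": 15.7,"dy": 3,"dz": -16,"yaw": 0.8},
    {"dx": 18.7,"dy": 3.9,"dz": -16,"yaw": 1.05},
    {"dx": 18.7,"dy": 3.9,"dz": -16,"yaw": 1.05},
    {"dx": 18.7,"dy": 3.9,"dz": -16,"yaw": 1.05},
    {"dx": 18.7,"dy": 3.9,"dz": -16,"yaw": 1.05},
    {"dx": 18.7,"dy": 3.9,"dz": -16,"yaw": 1.05},
  ],
  jaw=-1,
)

```text
t: 10.9
eef_pos: [0.5853, 0.0131, 0.2521]
ee_rot: [[0.718, 0.696, -0.002], [0.696, -0.718, 0.001], [-0.001, -0.002, -1.0]]
contact_force: [0.1, -0.9, 0.3]
width: 0.0855
```

```bash
python3 - <<'E'
from arc import *
st(); c=camera("wrist"); save(c,"w4.png"); print([(x["p"],np.round(x["rect"])) for x in masks_of(c,"dial_axis")])
E
```

```text
t 10.90 vise xyz(mm) [ -0.7  -9.3 252.1] rel -60.1 F [ 0.1 -0.9  0.3] w 0.0855 q [-41.  31.  52. 111. -30.  53. -20.]
[(0.9, array([210., 149., 318., 271.])), (0.87, array([190., 275., 250., 349.])), (0.82, array([297., 315., 347., 354.]))]
```

View pics/w4.png

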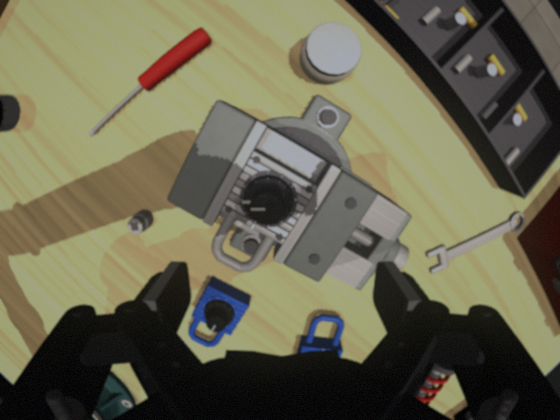

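```bash
python3 - <<'E'
from arc import *
c=camera("wrist"); save(c,"w5.png",(200,140,330,275),5)
mm=np.zeros((420,560),bool); mm[150:290,200:330]=1
P,u,v=wpts(c,mm); V=np.array([wv(p) for p in P])*1000
s=V[:,2]>152; print("top",np.percentile(V[s],[1,50,99],axis=0).round(1),V[s].mean(0))
s=(V[:,2]>105)&(V[:,2]<125)&(V[:,0]<-52)&(V[:,0]>-95)&(abs(V[:,1])<35); print("shackle",np.percentile(V[s],[1,50,99],axis=0).round(1))
P2=wpts(c,np.ones((420,560),bool));
s=np.array([abs(wv(p)-[0,0,.16]).max()<.02 and wv(p)[2]>.155 for p in P2[0]])
# pixel of vise-x direction at dial: project two pts
def wproj(p):
    q=(np.array(p)-c["eye"])@np.array(c["attitude"]); th=np.arctan2(np.hypot(q[0],q[1]),q[2]); k=th*c["fx"]/np.hypot(q[0],q[1]); return q[0]*k+c["cx"],q[1]*k+c["cy"]
for p in [(0,0,.16),(-.013,0,.16),(-.075,0,.115),(0,.013,.16)]: print(p,np.round(wproj(vw(*p)),1))
E
```

```text
top [[-14.6  -8.1 152.9]
 [ -1.6   4.4 159.1]
 [ 10.   16.5 160.7]] [ -1.70740859   4.28324942 158.82319241]
shackle [[-81.3 -20.2 113.6]
 [-70.6   4.6 118.5]
 [-52.6  28.3 120.6]]
(0, 0, 0.16) [271.9 207.8]
(-0.013, 0, 0.16) [263.4 222.1]
(-0.075, 0, 0.115) [234.3 260.9]
(0, 0.013, 0.16) [256.7 199.3]
```

View pics/w5.png

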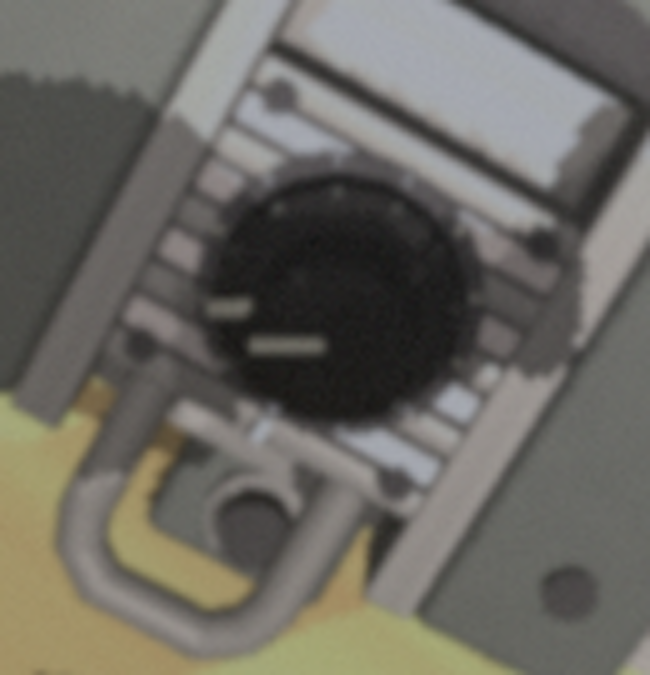

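```bash
python3 - <<'E'
from arc import *
for n in ("scene","side"):
    c=camera(n); P,u,v=pts(c); P=P[(abs(P[:,0]-.585)<.1)&(abs(P[:,1]-.02)<.1)]
    V=np.array([wv(p) for p in P])*1000
    for lo,hi in ((156,162),(142,156)):
        s=(V[:,2]>lo)&(V[:,2]<hi)&(abs(V[:,0])<25)&(abs(V[:,1])<25); print(n,lo,np.percentile(V[s],[2,50,98],axis=0).round(1).tolist(),s.sum())
    s=(V[:,2]>105)&(V[:,2]<125)&(V[:,0]<-56)&(V[:,0]>-95)&(abs(V[:,1])<40); print("shackle",np.percentile(V[s],[1,50,99],axis=0).round(1).tolist())
c=camera("wrist"); P,u,v=wpts(c,np.ones((420,560),bool)); V=np.array([wv(p) for p in P])*1000
s=(abs(V[:,2]-128)<3)&(abs(V[:,0])<40)&(abs(V[:,1])<100); h=np.histogram(V[s,1],np.arange(-100,100,2)); print([(int(b),int(n)) for b,n in zip(h[1],h[0]) if n])
E
```

```text
scene 156 [[-12.8, -9.6, 156.4], [-0.5, 0.9, 158.8], [11.2, 12.9, 161.1]] 67
scene 142 [[-6.6, -11.4, 142.2], [7.2, -4.4, 149.5], [13.1, 9.0, 155.7]] 52
shackle [[-78.6, -21.6, 111.4], [-70.6, 1.5, 117.8], [-56.4, 24.9, 121.3]]
side 156 [[-16.5, -9.9, 156.4], [-5.5, 1.2, 159.3], [6.5, 12.0, 161.2]] 48
side 142 [[-18.4, -13.0, 142.7], [-12.5, -5.8, 148.9], [-1.5, 11.7, 155.3]] 46
shackle [[-83.6, -23.0, 111.8], [-75.7, -2.6, 117.1], [-56.3, 23.8, 121.2]]
[(-78, 17), (-76, 151), (-74, 184), (-72, 185), (-70, 190), (-68, 187), (-66, 170), (-64, 187), (-62, 190), (-60, 197), (-58, 192), (-56, 207), (-54, 200), (-52, 191), (-50, 198), (-48, 197), (-46, 206), (-44, 197), (-42, 203), (-40, 216), (-38, 163), (-36, 200), (-34, 201), (-32, 213), (-30, 204), (-28, 162), (-26, 156), (-24, 151), (-22, 157), (-20, 153), (-18, 138), (-16, 101), (-14, 85), (-12, 74), (-10, 65), (-8, 60), (-6, 54), (-4, 47), (-2, 50), (0, 41), (2, 41), (4, 43), (6, 41), (8, 47), (10, 51), (12, 56), (14, 62), (16, 72), (18, 80), (20, 90), (22, 116), (24, 149), (26, 156), (28, 166), (30, 160), (32, 161), (34, 171), (36, 224), (38, 218), (40, 221), (42, 218), (44, 175), (46, 227), (48, 215), (50, 216), (52, 225), (54, 214), (56, 219), (58, 218), (60, 217), (62, 218), (64, 216), (66, 210), (68, 215), (70, 217), (72, 213), (74, 213), (76, 207), (78, 212), (80, 177), (82, 18)]
```

```bash
python3 - <<'E'
from arc import *
go(-.0015,.0027,.18,-60)
E
```

```text
dx 0.59 dy -1.13 dz 7.15 yaw 0.003
```

step_arm(
  deltas=[
    {"dx": 0.6,"dy": -1.1,"dz": 3,"yaw": 0},
    {"dx": 0.6,"dy": -1.1,"dz": 6,"yaw": 0},
    {"dx": 0.6,"dy": -1.1,"dz": 7.1,"yaw": 0},
    {"dx": 0.6,"dy": -1.1,"dz": 7.1,"yaw": 0},
    {"dx": 0.6,"dy": -1.1,"dz": 7.1,"yaw": 0},
  ],
)

```text
t: 11.62
eef_pos: [0.5819, 0.0236, 0.1808]
ee_rot: [[0.715, 0.699, -0.003], [0.699, -0.715, 0.001], [-0.001, -0.002, -1.0]]
contact_force: [-0.0, -0.5, -0.2]
width: 0.0856
```

```bash
python3 - <<'E'
from arc import *
st(); c=camera("wrist"); save(c,"w6.png",(140,130,420,340),2.8)
P,u,v=wpts(c,np.ones((420,560),bool)); V=np.array([wv(p) for p in P])*1000
s=(V[:,2]>154)&(V[:,2]<164)&(abs(V[:,0])<20)&(abs(V[:,1])<25); print(np.percentile(V[s],[1,50,99],axis=0).round(1),u[s].min(),u[s].max(),v[s].min(),v[s].max())
go(-.0015,.0027,.141,-60)
E
```

```text
t 11.62 vise xyz(mm) [ -1.4   1.7 180.8] rel -59.9 F [-0.  -0.5 -0.2] w 0.0856 q [-39.  35.  47. 115. -36.  46. -16.]
[[-14.7  -8.  154.5]
 [ -1.6   4.6 159.2]
 [ 10.   16.4 160.6]] 254 302 227 272
dx -0.00 dy -0.16 dz 4.06 yaw 0.002
```

View pics/w6.png

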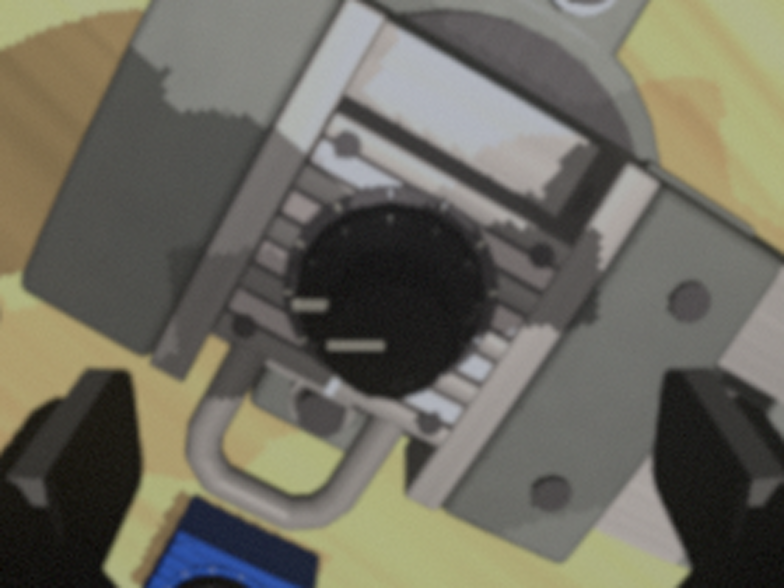

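```bash
python3 - <<'E'
from arc import *
go(-.0021,.0038,.140,-60)
E
```

```text
dx 0.00 dy -0.29 dz 4.16 yaw 0.002
```

step_arm(
  deltas=[
    {"dx": 0,"dy": -0.25,"dz": 2,"yaw": 0},
    {"dx": 0,"dy": -0.25,"dz": 3.5,"yaw": 0},
    {"dx": 0,"dy": -0.25,"dz": 4.1,"yaw": 0},
    {"dx": 0,"dy": -0.25,"dz": 4.1,"yaw": 0},
  ],
)

```text
t: 12.0
eef_pos: [0.581, 0.0249, 0.1408]
ee_rot: [[0.715, 0.699, -0.001], [0.699, -0.715, 0.001], [0.0, -0.001, -1.0]]
contact_force: [0.0, -0.6, 0.4]
width: 0.0853
```

step_arm(
  deltas=[
    {"dx": 0,"dy": 0,"dz": 0,"yaw": 0},
    {"dx": 0,"dy": 0,"dz": 0,"yaw": 0},
    {"dx": 0,"dy": 0,"dz": 0,"yaw": 0},
    {"dx": 0,"dy": 0,"dz": 0,"yaw": 0},
    {"dx": 0,"dy": 0,"dz": 0,"yaw": 0},
    {"dx": 0,"dy": 0,"dz": 0,"yaw": 0},
    {"dx": 0,"dy": 0,"dz": 0,"yaw": 0},
  ],
  jaw=1,
)

```text
t: 12.58
eef_pos: [0.5811, 0.0253, 0.1417]
ee_rot: [[0.715, 0.699, -0.001], [0.699, -0.715, 0.002], [0.001, -0.002, -1.0]]
contact_force: [-0.5, 1.4, 5.7]
width: 0.024
```

```bash
python3 - <<'E'
from arc import *
st(); print(get_obs()["wrist_torque"])
E
```

```text
t 12.58 vise xyz(mm) [ -1.8   3.5 141.7] rel -59.9 F [-0.5  1.4  5.7] w 0.0240 q [-36.  38.  43. 116. -39.  42. -14.]
[ 0.21610714  0.34938622 -0.04099964]
```

step_arm(
  deltas=[
    {"dx": 0,"dy": 0,"dz": 0,"yaw": -0.09},
    {"dx": 0,"dy": 0,"dz": 0,"yaw": -0.18},
    {"dx": 0,"dy": 0,"dz": 0,"yaw": -0.27},
    {"dx": 0,"dy": 0,"dz": 0,"yaw": -0.36},
    {"dx": 0,"dy": 0,"dz": 0,"yaw": -0.45},
    {"dx": 0,"dy": 0,"dz": 0,"yaw": -0.54},
  ],
)

```text
t: 13.08
eef_pos: [0.5805, 0.0256, 0.1417]
ee_rot: [[0.25, 0.968, -0.002], [0.968, -0.25, 0.003], [0.002, -0.002, -1.0]]
contact_force: [-1.0, 0.5, 1.1]
width: 0.0236
```

```bash
python3 - <<'E'
from arc import *
st(); print(get_obs()["wrist_torque"]); c=camera("wrist"); save(c,"w7.png",(140,130,420,340),2.8)
E
```

```text
t 13.08 vise xyz(mm) [ -2.2   3.9 141.7] rel -28.7 F [-1.   0.5  1.1] w 0.0236 q [-31.  35.  35. 116. -32.  39.  10.]
[ 0.05637042  0.2437668  -0.14991603]
```

View pics/w7.png

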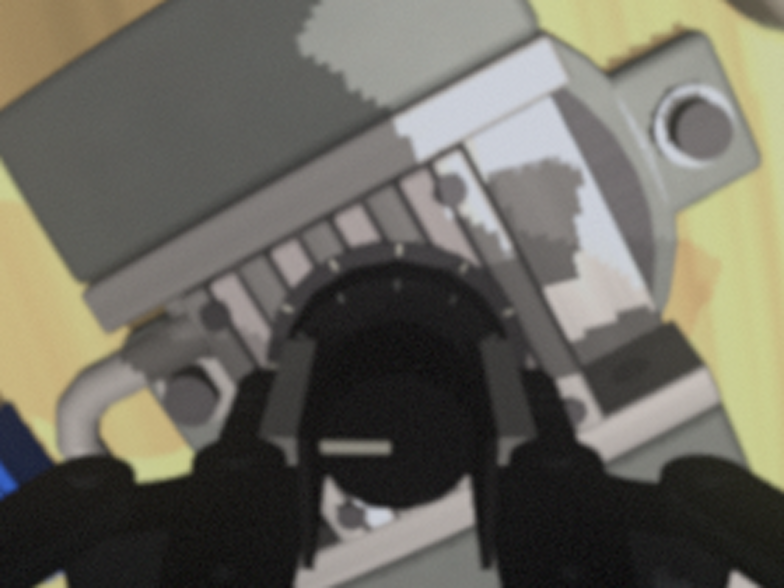

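step_arm(
  deltas=[
    {"dx": 0,"dy": 0,"dz": 0,"yaw": -0.09},
    {"dx": 0,"dy": 0,"dz": 0,"yaw": -0.18},
    {"dx": 0,"dy": 0,"dz": 0,"yaw": -0.27},
    {"dx": 0,"dy": 0,"dz": 0,"yaw": -0.36},
    {"dx": 0,"dy": 0,"dz": 0,"yaw": -0.45},
    {"dx": 0,"dy": 0,"dz": 0,"yaw": -0.51},
    {"dx": 0,"dy": 0,"dz": 0,"yaw": -0.51},
  ],
)

```text
t: 13.72
eef_pos: [0.5799, 0.0256, 0.1418]
ee_rot: [[-0.256, 0.967, -0.003], [0.967, 0.256, 0.004], [0.004, -0.002, -1.0]]
contact_force: [-2.4, 0.5, 0.5]
width: 0.0239
```

```bash
python3 - <<'E'
from arc import *
st(); print(get_obs()["wrist_torque"])
E
```

```text
t 13.72 vise xyz(mm) [ -2.9   4.1 141.8] rel 0.6 F [-2.4  0.5  0.5] w 0.0239 q [-26.  33.  26. 116. -24.  37.  32.]
[0.08474447 0.24363875 0.05291371]
```

Release, rise, and move back to view the dial and the shackle.

step_arm(
  deltas=[
    {"dx": 0,"dy": 0,"dz": 0,"yaw": 0},
    {"dx": 0,"dy": 0,"dz": 0,"yaw": 0},
    {"dx": 0,"dy": 0,"dz": 0,"yaw": 0},
    {"dx": 0,"dy": 0,"dz": 0,"yaw": 0},
    {"dx": 0,"dy": 0,"dz": -1,"yaw": 0},
    {"dx": 0,"dy": 0,"dz": -3,"yaw": 0},
    {"dx": 0,"dy": -1,"dz": -5,"yaw": 0},
    {"dx": 0,"dy": -4,"dz": -5.5,"yaw": 0},
    {"dx": 0,"dy": -7.4,"dz": -5.5,"yaw": 0},
    {"dx": 0,"dy": -7.4,"dz": -5.5,"yaw": 0},
    {"dx": 0,"dy": -7.4,"dz": -5.5,"yaw": 0},
  ],
  jaw=-1,
)

```text
t: 14.63
eef_pos: [0.5064, 0.0058, 0.1976]
ee_rot: [[-0.254, 0.967, -0.004], [0.967, 0.254, 0.005], [0.005, -0.002, -1.0]]
contact_force: [1.5, 1.1, 0.2]
width: 0.0852
```

```bash
python3 - <<'E'
from arc import *
st(); c=camera("wrist"); save(c,"w8.png",(140,130,420,340),2.8)
P,u,v=wpts(c,np.ones((420,560),bool)); V=np.array([wv(p) for p in P])*1000
s=(V[:,2]>154)&(V[:,2]<164)&(abs(V[:,0])<20)&(abs(V[:,1])<25); print(np.percentile(V[s],[1,50,99],axis=0).round(1))
s=(V[:,2]>105)&(V[:,2]<125)&(V[:,0]<-56)&(V[:,0]>-95)&(abs(V[:,1])<40); print("shackle",np.percentile(V[s],[1,50,99],axis=0).round(1).tolist())
b=s&(abs(V[:,1]-4)<9); print("bar",np.percentile(V[b],[1,50,99],axis=0).round(1).tolist(), u[b].min(),u[b].max())
E
```

```text
t 14.63 vise xyz(mm) [-79.    3.  197.6] rel 0.4 F [1.5 1.1 0.2] w 0.0852 q [-29.  24.  31. 123. -20.  39.  30.]
[[-16.   -7.7 154.8]
 [ -4.3   5.1 159.1]
 [  8.3  16.6 160.7]]
shackle [[-82.4, -19.2, 114.3], [-73.0, 6.9, 118.4], [-56.6, 28.8, 120.3]]
bar [[-82.4, -4.6, 114.4], [-78.0, 4.4, 118.4], [-73.0, 12.8, 120.4]] 277 290
```

View pics/w8.png

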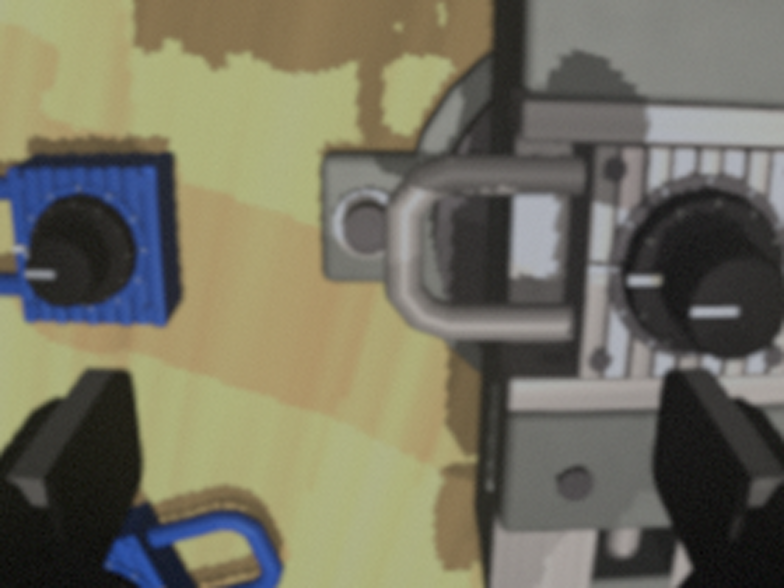

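step_arm(
  deltas=[
    {"dx": 0.1,"dy": 0.1,"dz": 0,"yaw": 0},
    {"dx": 0.15,"dy": 0.1,"dz": 0,"yaw": 0},
    {"dx": 0.15,"dy": 0.1,"dz": 1,"yaw": 0},
    {"dx": 0.15,"dy": 0.1,"dz": 2,"yaw": 0},
    {"dx": 0.15,"dy": 0.1,"dz": 3,"yaw": 0},
    {"dx": 0.15,"dy": 0.1,"dz": 4,"yaw": 0},
    {"dx": 0.15,"dy": 0.1,"dz": 4.5,"yaw": 0},
    {"dx": 0.15,"dy": 0.1,"dz": 4.5,"yaw": 0},
  ],
  jaw=0.2,
)

```text
t: 15.35
eef_pos: [0.5078, 0.0081, 0.1509]
ee_rot: [[-0.255, 0.967, -0.005], [0.967, 0.255, 0.004], [0.005, -0.004, -1.0]]
contact_force: [0.0, -0.3, 0.7]
width: 0.0344
```

```bash
python3 - <<'E'
from arc import *
st(); c=camera("wrist"); save(c,"w9.png",(140,130,420,340),2.8); go(-.0777,.0046,.101)
E
```

```text
t 15.35 vise xyz(mm) [-77.    4.9 150.9] rel 0.5 F [ 0.  -0.3  0.7] w 0.0344 q [-26.  28.  27. 124. -24.  33.  33.]
dx -0.04 dy -0.11 dz 5.06 yaw 0.009
```

View pics/w9.png

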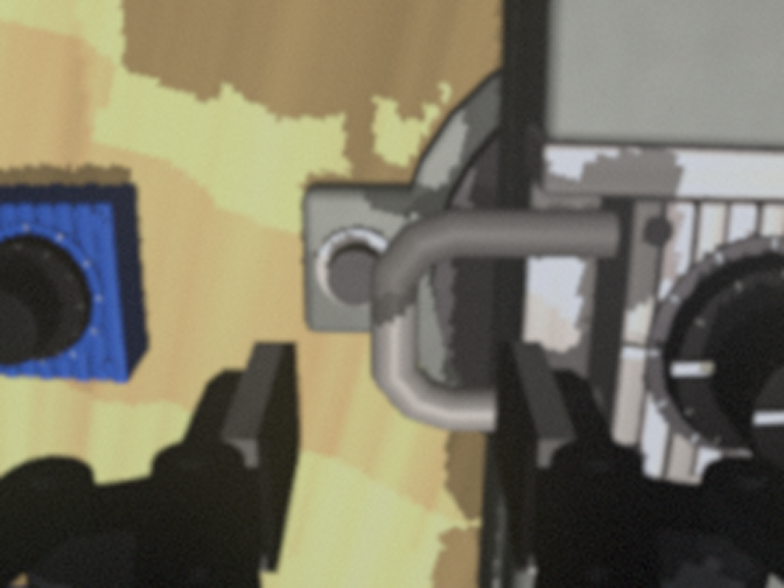

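step_arm(
  deltas=[
    {"dx": -0.05,"dy": -0.1,"dz": 1.2,"yaw": 0},
    {"dx": -0.05,"dy": -0.1,"dz": 2.2,"yaw": 0},
    {"dx": -0.05,"dy": -0.1,"dz": 2.5,"yaw": 0},
    {"dx": -0.05,"dy": -0.1,"dz": 2.5,"yaw": 0},
  ],
)

```text
t: 15.73
eef_pos: [0.5068, 0.0074, 0.126]
ee_rot: [[-0.255, 0.967, -0.005], [0.967, 0.255, 0.004], [0.005, -0.004, -1.0]]
contact_force: [-0.1, -0.8, 0.4]
width: 0.0344
```

```bash
python3 - <<'E'
from arc import *
st(); c=camera("wrist"); save(c,"w10.png",(140,130,420,340),2.8); go(-.0777,.0046,.101)
E
```

```text
t 15.73 vise xyz(mm) [-78.1   4.5 126. ] rel 0.5 F [-0.1 -0.8  0.4] w 0.0344 q [-24.  30.  25. 125. -26.  30.  35.]
dx 0.02 dy 0.01 dz 2.55 yaw 0.009
```

View pics/w10.png

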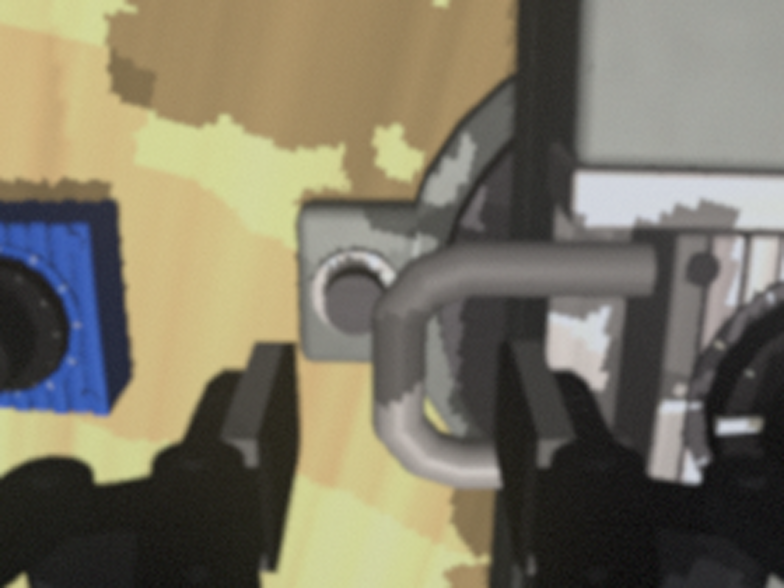

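step_arm(
  deltas=[
    {"dx": 0,"dy": 0,"dz": 0.8,"yaw": 0},
    {"dx": 0,"dy": 0,"dz": 1.4,"yaw": 0},
    {"dx": 0,"dy": 0,"dz": 1.4,"yaw": 0},
  ],
)

```text
t: 16.03
eef_pos: [0.5066, 0.0075, 0.1115]
ee_rot: [[-0.255, 0.967, -0.006], [0.967, 0.255, 0.004], [0.005, -0.005, -1.0]]
contact_force: [-0.5, -0.1, -0.2]
width: 0.0341
```

```bash
python3 - <<'E'
from arc import *
st(); c=camera("wrist"); save(c,"w11.png",(140,130,420,340),2.8); go(-.0777,.0046,.101)
E
```

```text
t 16.03 vise xyz(mm) [-78.3   4.7 111.5] rel 0.5 F [-0.5 -0.1 -0.2] w 0.0341 q [-23.  31.  24. 126. -27.  28.  36.]
dx -0.00 dy 0.05 dz 1.09 yaw 0.009
```

View pics/w11.png

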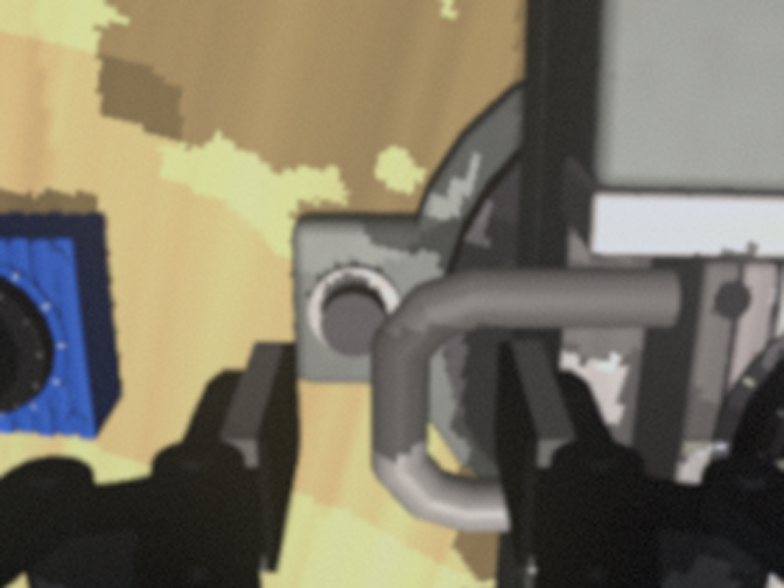

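step_arm(
  deltas=[
    {"dx": 0,"dy": 0.05,"dz": 0.8,"yaw": 0},
    {"dx": 0,"dy": 0.05,"dz": 1.4,"yaw": 0},
    {"dx": 0,"dy": 0.05,"dz": 1.4,"yaw": 0},
  ],
)

```text
t: 16.33
eef_pos: [0.5063, 0.0078, 0.0967]
ee_rot: [[-0.255, 0.967, -0.008], [0.967, 0.255, 0.004], [0.006, -0.006, -1.0]]
contact_force: [0.2, -0.2, 0.3]
width: 0.0338
```

step_arm(
  deltas=[
    {"dx": 0,"dy": 0,"dz": 0,"yaw": 0},
    {"dx": 0,"dy": 0,"dz": 0,"yaw": 0},
    {"dx": 0,"dy": 0,"dz": 0,"yaw": 0},
    {"dx": 0,"dy": 0,"dz": 0,"yaw": 0},
    {"dx": 0,"dy": 0,"dz": 0,"yaw": 0},
  ],
  jaw=1,
)

```text
t: 16.75
eef_pos: [0.5065, 0.0074, 0.0967]
ee_rot: [[-0.253, 0.967, -0.007], [0.967, 0.253, 0.004], [0.005, -0.006, -1.0]]
contact_force: [1.1, -1.3, -2.8]
width: 0.0081
```

```bash
python3 - <<'E'
from arc import *
st()
E
```

```text
t 16.75 vise xyz(mm) [-78.4   4.6  96.7] rel 0.4 F [ 1.1 -1.3 -2.8] w 0.0081 q [-22.  33.  22. 126. -28.  26.  37.]
```

step_arm(
  deltas=[
    {"dx": 0,"dy": -0.25,"dz": 0,"yaw": 0},
    {"dx": 0,"dy": -0.5,"dz": 0,"yaw": 0},
    {"dx": 0,"dy": -0.8,"dz": 0,"yaw": 0},
    {"dx": 0,"dy": -1.1,"dz": 0,"yaw": 0},
    {"dx": 0,"dy": -1.4,"dz": 0,"yaw": 0},
    {"dx": 0,"dy": -1.7,"dz": 0,"yaw": 0},
    {"dx": 0,"dy": -2.0,"dz": 0,"yaw": 0},
    {"dx": 0,"dy": -2.3,"dz": 0,"yaw": 0},
    {"dx": 0,"dy": -2.4,"dz": 0,"yaw": 0},
    {"dx": 0,"dy": -2.4,"dz": 0,"yaw": 0},
  ],
)

```text
t: 17.58
eef_pos: [0.4857, 0.002, 0.097]
ee_rot: [[-0.254, 0.967, -0.002], [0.967, 0.254, 0.004], [0.004, -0.001, -1.0]]
contact_force: [6.0, 1.9, -10.3]
width: 0.008
```

```bash
python3 - <<'E'
from arc import *
st(); go(-.1014,.0046,.0967)
E
```

```text
t 17.58 vise xyz(mm) [-100.     4.5   97. ] rel 0.5 F [  6.    1.9 -10.3] w 0.0080 q [-21.  32.  21. 129. -28.  24.  38.]
dx 0.01 dy -0.14 dz 0.03 yaw 0.008
```

step_arm(
  deltas=[
    {"dx": 0,"dy": -0.3,"dz": 0,"yaw": 0},
    {"dx": 0,"dy": -0.4,"dz": 0,"yaw": 0},
    {"dx": 0,"dy": -0.4,"dz": 0,"yaw": 0},
    {"dx": 0,"dy": -0.4,"dz": 0,"yaw": 0},
  ],
)

```text
t: 17.92
eef_pos: [0.4858, 0.002, 0.0972]
ee_rot: [[-0.255, 0.967, 0.005], [0.967, 0.255, 0.003], [0.002, 0.006, -1.0]]
contact_force: [8.7, 2.5, -12.4]
width: 0.008
```

```bash
python3 - <<'E'
from arc import *
st(); c=camera("wrist"); save(c,"w12.png")
E
```

```text
t 17.92 vise xyz(mm) [-99.8   4.4  97.2] rel 0.5 F [  8.7   2.5 -12.4] w 0.0080 q [-21.  31.  21. 129. -29.  24.  38.]
```

View pics/w12.png

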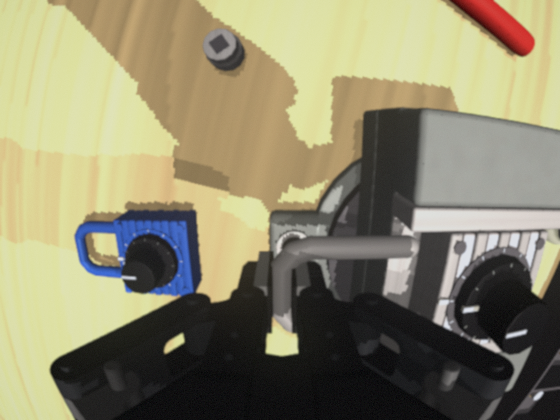

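step_arm(
  deltas=[
    {"dx": 0,"dy": 0,"dz": 0,"yaw": 0},
    {"dx": 0,"dy": 0,"dz": 0,"yaw": 0},
    {"dx": 0,"dy": 0,"dz": 0,"yaw": 0},
    {"dx": 0,"dy": 0,"dz": 0,"yaw": 0},
    {"dx": 0,"dy": 0,"dz": -2,"yaw": 0},
    {"dx": 0,"dy": 0,"dz": -5,"yaw": 0},
    {"dx": 0,"dy": 0,"dz": -9,"yaw": 0},
    {"dx": -3,"dy": 1,"dz": -12,"yaw": 0},
    {"dx": -7,"dy": 2,"dz": -12,"yaw": 0},
    {"dx": -11,"dy": 3,"dz": -12,"yaw": 0},
    {"dx": -15,"dy": 4,"dz": -12,"yaw": 0},
    {"dx": -18,"dy": 5,"dz": -12,"yaw": 0},
    {"dx": -20,"dy": 6,"dz": -12,"yaw": 0},
    {"dx": -20,"dy": 6,"dz": -12,"yaw": 0},
    {"dx": -20,"dy": 6,"dz": -12,"yaw": 0},
  ],
  jaw=0.2,
)

```text
t: 19.22
eef_pos: [0.5934, -0.1779, 0.2168]
ee_rot: [[-0.253, 0.968, 0.003], [0.968, 0.253, 0.003], [0.002, 0.004, -1.0]]
contact_force: [-1.1, 0.9, 0.1]
width: 0.0344
```

step_arm(
  deltas=[
    {"dx": 0,"dy": 0,"dz": 0,"yaw": 0},
    {"dx": 0,"dy": 0,"dz": 0,"yaw": 0},
    {"dx": 0,"dy": 0,"dz": 0,"yaw": 0},
  ],
  jaw=-0.3,
)

```text
t: 19.47
eef_pos: [0.5924, -0.1763, 0.2166]
ee_rot: [[-0.254, 0.967, 0.002], [0.967, 0.254, 0.004], [0.004, 0.003, -1.0]]
contact_force: [0.0, 0.0, 0.8]
width: 0.0557
```

```bash
python3 - <<'E'
from arc import *
st(); c=camera("wrist"); save(c,"w13.png"); go(-.0394,-.1972,.0908)
mm=np.zeros((420,560),bool); mm[100:300,220:340]=1
P,u,v=wpts(c,mm); V=np.array([wv(p) for p in P]); V=V[(V[:,2]>.09)&(V[:,1]<-.17)&(V[:,1]>-.215)&(abs(V[:,0]+.04)<.02)]
print(np.percentile(V,[2,50,98],axis=0)*1000)
E
```

```text
t 19.47 vise xyz(mm) [ -40.4 -194.7  216.6] rel 0.5 F [0.  0.  0.8] w 0.0557 q [ -9.  30.  31. 108. -21.  47.  48.]
dx -0.28 dy 0.03 dz 12.59 yaw 0.008
[[ -50.67804756 -206.24013827  104.85129453]
 [ -39.81474786 -185.93379847  112.47947827]
 [ -28.96273904 -170.69140963  115.37640733]]
```

View pics/w13.png

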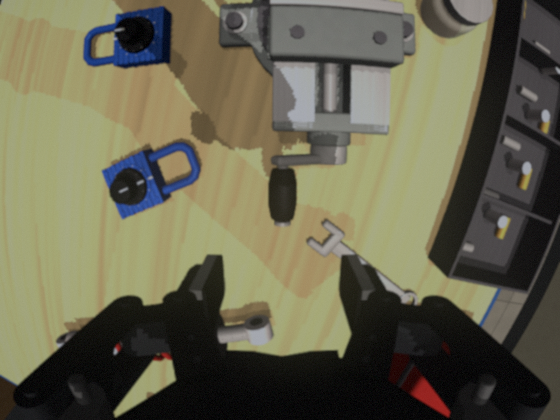

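step_arm(
  deltas=[
    {"dx": -0.25,"dy": 0.05,"dz": 4,"yaw": 0},
    {"dx": -0.25,"dy": 0.05,"dz": 8,"yaw": 0},
    {"dx": -0.25,"dy": 0.05,"dz": 11,"yaw": 0},
    {"dx": -0.25,"dy": 0.05,"dz": 12.6,"yaw": 0},
    {"dx": -0.25,"dy": 0.05,"dz": 12.6,"yaw": 0},
    {"dx": -0.25,"dy": 0.05,"dz": 12.6,"yaw": 0},
  ],
)

```text
t: 20.02
eef_pos: [0.5936, -0.1775, 0.0903]
ee_rot: [[-0.255, 0.967, 0.001], [0.967, 0.255, 0.005], [0.004, 0.002, -1.0]]
contact_force: [0.6, -0.7, 0.1]
width: 0.0553
```

step_arm(
  deltas=[
    {"dx": 0,"dy": 0,"dz": 0,"yaw": 0},
    {"dx": 0,"dy": 0,"dz": 0,"yaw": 0},
    {"dx": 0,"dy": 0,"dz": 0,"yaw": 0},
    {"dx": 0,"dy": 0,"dz": 0,"yaw": 0},
    {"dx": 0,"dy": 0,"dz": 0,"yaw": 0},
    {"dx": 0,"dy": 0,"dz": 0,"yaw": 0},
  ],
  jaw=1,
)

```text
t: 20.52
eef_pos: [0.5933, -0.1781, 0.0909]
ee_rot: [[-0.254, 0.967, 0.001], [0.967, 0.254, 0.004], [0.004, 0.002, -1.0]]
contact_force: [-2.5, -1.5, 1.9]
width: 0.0198
```

```bash
python3 - <<'E'
from arc import *
st(); a=ang()+2*np.pi; arc(a,2.6,17)
E
```

```text
t 20.52 vise xyz(mm) [ -40.  -196.6   90.9] rel 0.5 F [-2.5 -1.5  1.9] w 0.0198 q [ -4.  39.  24. 112. -28.  34.  54.]
crank -1.032 r 46.6
{"dx": 0, "dy": -0.31, "dz": 0.63, "yaw": 0}, {"dx": 0, "dy": -0.52, "dz": 1.30, "yaw": 0}, {"dx": 0, "dy": -0.63, "dz": 1.99, "yaw": 0}, {"dx": 0, "dy": -0.62, "dz": 2.69, "yaw": 0}, {"dx": 0, "dy": -0.51, "dz": 3.38, "yaw": 0}, {"dx": 0, "dy": -0.29, "dz": 4.05, "yaw": 0}, {"dx": 0, "dy": 0.03, "dz": 4.67, "yaw": 0}, {"dx": 0, "dy": 0.45, "dz": 5.24, "yaw": 0}, {"dx": 0, "dy": 0.94, "dz": 5.73, "yaw": 0}, {"dx": 0, "dy": 1.51, "dz": 6.14, "yaw": 0}, {"dx": 0, "dy": 2.14, "dz": 6.46, "yaw": 0}, {"dx": 0, "dy": 2.80, "dz": 6.68, "yaw": 0}, {"dx": 0, "dy": 3.49, "dz": 6.79, "yaw": 0}, {"dx": 0, "dy": 4.19, "dz": 6.80, "yaw": 0}, {"dx": 0, "dy": 4.89, "dz": 6.69, "yaw": 0}, {"dx": 0, "dy": 5.56, "dz": 6.48, "yaw": 0}, {"dx": 0, "dy": 6.18, "dz": 6.16, "yaw": 0},
```

step_arm(
  deltas=[
    {"dx": 0,"dy": -0.31,"dz": 0.63,"yaw": 0},
    {"dx": 0,"dy": -0.52,"dz": 1.3,"yaw": 0},
    {"dx": 0,"dy": -0.62,"dz": 1.99,"yaw": 0},
    {"dx": 0,"dy": -0.61,"dz": 2.69,"yaw": 0},
    {"dx": 0,"dy": -0.5,"dz": 3.38,"yaw": 0},
    {"dx": 0,"dy": -0.28,"dz": 4.05,"yaw": 0},
    {"dx": 0,"dy": 0.03,"dz": 4.67,"yaw": 0},
    {"dx": 0,"dy": 0.45,"dz": 5.24,"yaw": 0},
    {"dx": 0,"dy": 0.94,"dz": 5.73,"yaw": 0},
    {"dx": 0,"dy": 1.51,"dz": 6.14,"yaw": 0},
  ],
)

```text
t: 21.35
eef_pos: [0.6106, -0.1738, 0.03]
ee_rot: [[-0.255, 0.967, 0.005], [0.967, 0.255, 0.004], [0.003, 0.006, -1.0]]
contact_force: [2.7, 3.7, 10.0]
width: 0.0197
```

```bash
python3 - <<'E'
from arc import *
st(); a=ang(); a+=2*np.pi if a<0 else 0; arc(a,1.2,16)
E
```

```text
t 21.35 vise xyz(mm) [ -22.1 -196.7   30. ] rel 0.5 F [ 2.7  3.7 10. ] w 0.0197 q [ -2.  45.  21. 111. -31.  29.  55.]
crank -2.603 r 43.1
{"dx": 0, "dy": 0.62, "dz": 0.31, "yaw": 0}, {"dx": 0, "dy": 1.29, "dz": 0.52, "yaw": 0}, {"dx": 0, "dy": 1.98, "dz": 0.63, "yaw": 0}, {"dx": 0, "dy": 2.67, "dz": 0.62, "yaw": 0}, {"dx": 0, "dy": 3.36, "dz": 0.51, "yaw": 0}, {"dx": 0, "dy": 4.03, "dz": 0.30, "yaw": 0}, {"dx": 0, "dy": 4.65, "dz": -0.02, "yaw": 0}, {"dx": 0, "dy": 5.21, "dz": -0.42, "yaw": 0}, {"dx": 0, "dy": 5.71, "dz": -0.91, "yaw": 0}, {"dx": 0, "dy": 6.12, "dz": -1.47, "yaw": 0}, {"dx": 0, "dy": 6.45, "dz": -2.09, "yaw": 0}, {"dx": 0, "dy": 6.67, "dz": -2.75, "yaw": 0}, {"dx": 0, "dy": 6.79, "dz": -3.44, "yaw": 0}, {"dx": 0, "dy": 6.80, "dz": -4.13, "yaw": 0}, {"dx": 0, "dy": 6.71, "dz": -4.83, "yaw": 0}, {"dx": 0, "dy": 6.50, "dz": -5.49, "yaw": 0},
```

step_arm(
  deltas=[
    {"dx": 0,"dy": 0.62,"dz": 0.28,"yaw": 0},
    {"dx": 0,"dy": 1.29,"dz": 0.48,"yaw": 0},
    {"dx": 0,"dy": 1.98,"dz": 0.58,"yaw": 0},
    {"dx": 0,"dy": 2.67,"dz": 0.58,"yaw": 0},
    {"dx": 0,"dy": 3.36,"dz": 0.48,"yaw": 0},
    {"dx": 0,"dy": 4.03,"dz": 0.28,"yaw": 0},
    {"dx": 0,"dy": 4.65,"dz": -0.02,"yaw": 0},
    {"dx": 0,"dy": 5.21,"dz": -0.42,"yaw": 0},
    {"dx": 0,"dy": 5.71,"dz": -0.91,"yaw": 0},
    {"dx": 0,"dy": 6.12,"dz": -1.47,"yaw": 0},
  ],
)

```text
t: 22.18
eef_pos: [0.6677, -0.1592, 0.0441]
ee_rot: [[-0.254, 0.967, 0.0], [0.967, 0.254, 0.003], [0.003, 0.001, -1.0]]
contact_force: [-5.2, -3.5, -0.1]
width: 0.0198
```

```bash
python3 - <<'E'
from arc import *
st(); a=ang(); arc(a,-.6,17)
E
```

```text
t 22.18 vise xyz(mm) [  36.8 -196.7   44.1] rel 0.5 F [-5.2 -3.5 -0.1] w 0.0198 q [ -5.  47.  23. 104. -30.  36.  51.]
crank 2.127 r 43.3
{"dx": 0, "dy": 0.33, "dz": -0.64, "yaw": 0}, {"dx": 0, "dy": 0.55, "dz": -1.33, "yaw": 0}, {"dx": 0, "dy": 0.67, "dz": -2.04, "yaw": 0}, {"dx": 0, "dy": 0.66, "dz": -2.76, "yaw": 0}, {"dx": 0, "dy": 0.54, "dz": -3.47, "yaw": 0}, {"dx": 0, "dy": 0.31, "dz": -4.15, "yaw": 0}, {"dx": 0, "dy": -0.03, "dz": -4.79, "yaw": 0}, {"dx": 0, "dy": -0.46, "dz": -5.37, "yaw": 0}, {"dx": 0, "dy": -0.98, "dz": -5.87, "yaw": 0}, {"dx": 0, "dy": -1.57, "dz": -6.27, "yaw": 0}, {"dx": 0, "dy": -2.23, "dz": -6.58, "yaw": 0}, {"dx": 0, "dy": -2.92, "dz": -6.78, "yaw": 0}, {"dx": 0, "dy": -3.63, "dz": -6.87, "yaw": 0}, {"dx": 0, "dy": -4.35, "dz": -6.84, "yaw": 0}, {"dx": 0, "dy": -5.06, "dz": -6.70, "yaw": 0}, {"dx": 0, "dy": -5.74, "dz": -6.45, "yaw": 0}, {"dx": 0, "dy": -6.36, "dz": -6.09, "yaw": 0},
```

step_arm(
  deltas=[
    {"dx": 0,"dy": 0.36,"dz": -0.64,"yaw": 0},
    {"dx": 0,"dy": 0.6,"dz": -1.33,"yaw": 0},
    {"dx": 0,"dy": 0.75,"dz": -2.04,"yaw": 0},
    {"dx": 0,"dy": 0.76,"dz": -2.76,"yaw": 0},
    {"dx": 0,"dy": 0.64,"dz": -3.47,"yaw": 0},
    {"dx": 0,"dy": 0.4,"dz": -4.18,"yaw": 0},
    {"dx": 0,"dy": 0.05,"dz": -4.85,"yaw": 0},
    {"dx": 0,"dy": -0.4,"dz": -5.45,"yaw": 0},
    {"dx": 0,"dy": -0.95,"dz": -5.95,"yaw": 0},
    {"dx": 0,"dy": -1.57,"dz": -6.35,"yaw": 0},
    {"dx": 0,"dy": -2.23,"dz": -6.65,"yaw": 0},
    {"dx": 0,"dy": -2.92,"dz": -6.83,"yaw": 0},
    {"dx": 0,"dy": -3.63,"dz": -6.9,"yaw": 0},
    {"dx": 0,"dy": -4.35,"dz": -6.87,"yaw": 0},
    {"dx": 0,"dy": -5.06,"dz": -6.75,"yaw": 0},
    {"dx": 0,"dy": -5.06,"dz": -6.75,"yaw": 0},
  ],
)

```text
t: 23.52
eef_pos: [0.6161, -0.1724, 0.1116]
ee_rot: [[-0.254, 0.967, -0.003], [0.967, 0.254, 0.005], [0.005, -0.002, -1.0]]
contact_force: [-2.3, 1.9, 6.4]
width: 0.0197
```

```bash
python3 - <<'E'
from arc import *
st(); a=ang()
E
```

```text
t 23.52 vise xyz(mm) [ -16.5 -196.7  111.6] rel 0.4 F [-2.3  1.9  6.4] w 0.0197 q [ -6.  39.  26. 109. -27.  38.  51.]
crank -0.353 r 47.6
```

step_arm(
  deltas=[
    {"dx": 0,"dy": 0,"dz": 0,"yaw": 0},
    {"dx": 0,"dy": 0,"dz": 0,"yaw": 0},
    {"dx": 0,"dy": 0,"dz": 0,"yaw": 0},
    {"dx": 0,"dy": 0,"dz": 0,"yaw": 0},
    {"dx": 0,"dy": 0,"dz": -1,"yaw": 0},
    {"dx": 0,"dy": 0,"dz": -4,"yaw": 0},
    {"dx": 0,"dy": 0,"dz": -8,"yaw": 0},
    {"dx": 4,"dy": -2,"dz": -9.5,"yaw": 0},
    {"dx": 8,"dy": -4,"dz": -9.5,"yaw": 0},
    {"dx": 12,"dy": -6,"dz": -9.5,"yaw": 0},
    {"dx": 16,"dy": -7.5,"dz": -9.5,"yaw": 0},
    {"dx": 20.1,"dy": -8.3,"dz": -9.5,"yaw": 0},
    {"dx": 20.1,"dy": -8.3,"dz": -9.5,"yaw": 0},
    {"dx": 20.1,"dy": -8.3,"dz": -9.5,"yaw": 0},
  ],
  jaw=-0.3,
)

```text
t: 24.68
eef_pos: [0.4828, 0.0047, 0.2079]
ee_rot: [[-0.26, 0.966, -0.005], [0.966, 0.26, 0.007], [0.008, -0.003, -1.0]]
contact_force: [0.0, -1.0, -0.2]
width: 0.0552
```

step_arm(
  deltas=[
    {"dx": 0,"dy": 0,"dz": 0,"yaw": 0},
    {"dx": 0,"dy": 0,"dz": 0,"yaw": 0},
    {"dx": 0,"dy": 0,"dz": 0,"yaw": 0},
  ],
  jaw=0.2,
)

```text
t: 24.93
eef_pos: [0.4839, 0.0033, 0.2083]
ee_rot: [[-0.258, 0.966, -0.004], [0.966, 0.258, 0.006], [0.007, -0.002, -1.0]]
contact_force: [0.2, -0.7, 0.0]
width: 0.0344
```

```bash
python3 - <<'E'
from arc import *
st(); c=camera("wrist"); save(c,"w14.png")
P,u,v=wpts(c,np.ones((420,560),bool)); V=np.array([wv(p) for p in P])*1000
s=(V[:,2]>105)&(V[:,2]<125)&(V[:,0]<-56)&(V[:,0]>-115)&(abs(V[:,1])<40); print("shackle",np.percentile(V[s],[1,50,99],axis=0).round(1).tolist())
b=s&(abs(V[:,1]-4)<9); print("bar",np.percentile(V[b],[1,50,99],axis=0).round(1).tolist(), u[b].min(),u[b].max())
s=(V[:,2]>154)&(V[:,2]<164)&(abs(V[:,0])<20)&(abs(V[:,1])<25); print("dial",np.percentile(V[s],[1,50,99],axis=0).round(1))
go(-.0998,.0045,.0965)
E
```

```text
t 24.93 vise xyz(mm) [-101.4    6.2  208.3] rel 0.7 F [ 0.2 -0.7  0. ] w 0.0344 q [-31.  21.  33. 125. -19.  39.  30.]
shackle [[-104.3, -19.6, 113.6], [-85.5, 6.6, 118.3], [-56.6, 28.9, 120.4]]
bar [[-104.9, -4.9, 114.4], [-99.7, 4.1, 118.3], [-95.0, 12.9, 120.8]] 277 290
dial [[-15.9  -7.7 154.3]
 [ -4.5   5.  159.1]
 [  8.5  16.6 160.6]]
dx -0.23 dy 0.19 dz 11.17 yaw 0.012
```

View pics/w14.png

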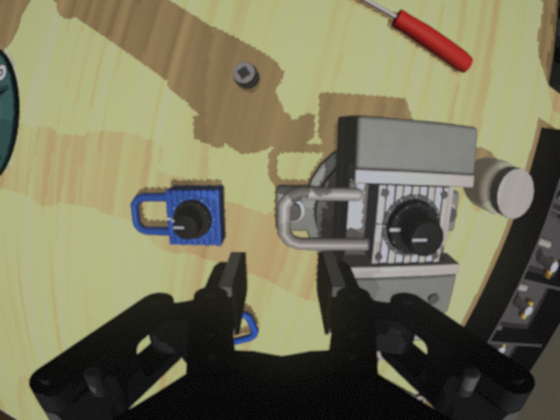

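step_arm(
  deltas=[
    {"dx": -0.2,"dy": 0.2,"dz": 3,"yaw": 0.01},
    {"dx": -0.2,"dy": 0.2,"dz": 6,"yaw": 0.01},
    {"dx": -0.2,"dy": 0.2,"dz": 8,"yaw": 0.01},
    {"dx": -0.2,"dy": 0.2,"dz": 8,"yaw": 0.01},
  ],
)

```text
t: 25.32
eef_pos: [0.484, 0.001, 0.1251]
ee_rot: [[-0.246, 0.969, -0.011], [0.969, 0.246, 0.005], [0.007, -0.009, -1.0]]
contact_force: [-0.8, 0.8, -1.1]
width: 0.0341
```

```bash
python3 - <<'E'
from arc import *
st(); go(-.0998,.0045,.0965)
E
```

```text
t 25.32 vise xyz(mm) [-101.8    3.8  125.1] rel -0.0 F [-0.8  0.8 -1.1] w 0.0341 q [-25.  29.  26. 128. -27.  29.  37.]
dx 0.04 dy 0.23 dz 2.86 yaw -0.000
```

step_arm(
  deltas=[
    {"dx": 0.05,"dy": 0.2,"dz": 1,"yaw": 0},
    {"dx": 0.05,"dy": 0.2,"dz": 2,"yaw": 0},
    {"dx": 0.05,"dy": 0.2,"dz": 2.9,"yaw": 0},
    {"dx": 0.05,"dy": 0.2,"dz": 2.9,"yaw": 0},
  ],
)

```text
t: 25.65
eef_pos: [0.4851, 0.002, 0.0951]
ee_rot: [[-0.246, 0.969, -0.012], [0.969, 0.246, 0.005], [0.008, -0.01, -1.0]]
contact_force: [-0.2, 0.5, 0.5]
width: 0.0344
```

step_arm(
  deltas=[
    {"dx": 0,"dy": 0,"dz": 0,"yaw": 0},
    {"dx": 0,"dy": 0,"dz": 0,"yaw": 0},
    {"dx": 0,"dy": 0,"dz": 0,"yaw": 0},
    {"dx": 0,"dy": 0,"dz": 0,"yaw": 0},
    {"dx": 0,"dy": 0,"dz": 0,"yaw": 0},
    {"dx": 0,"dy": 0,"dz": 0,"yaw": 0},
  ],
  jaw=1,
)

```text
t: 26.15
eef_pos: [0.4859, 0.0018, 0.0956]
ee_rot: [[-0.245, 0.969, -0.01], [0.969, 0.245, 0.005], [0.007, -0.009, -1.0]]
contact_force: [0.8, -0.7, -0.6]
width: 0.0083
```

```bash
python3 - <<'E'
from arc import *
st()
E
```

```text
t 26.15 vise xyz(mm) [-99.8   4.1  95.6] rel -0.1 F [ 0.8 -0.7 -0.6] w 0.0083 q [-22.  32.  23. 129. -30.  25.  40.]
```

step_arm(
  deltas=[
    {"dx": 0,"dy": 0,"dz": -0.6,"yaw": 0},
    {"dx": 0,"dy": 0,"dz": -1.3,"yaw": 0},
    {"dx": 0,"dy": 0,"dz": -2,"yaw": 0},
    {"dx": 0,"dy": 0,"dz": -2.8,"yaw": 0},
    {"dx": 0,"dy": 0,"dz": -3.6,"yaw": 0},
    {"dx": 0,"dy": 0,"dz": -4,"yaw": 0},
  ],
)

```text
t: 26.65
eef_pos: [0.4868, 0.0015, 0.1369]
ee_rot: [[-0.245, 0.969, -0.009], [0.97, 0.245, 0.005], [0.007, -0.007, -1.0]]
contact_force: [1.5, -0.5, -4.6]
width: 0.008
```

```bash
python3 - <<'E'
from arc import *
st(); c=camera("side"); save(c,"d2.png",(200,150,360,270),5)
E
```

```text
t 26.65 vise xyz(mm) [-99.    3.6 136.9] rel -0.1 F [ 1.5 -0.5 -4.6] w 0.0080 q [-26.  28.  28. 127. -26.  30.  36.]
```

View pics/d2.png

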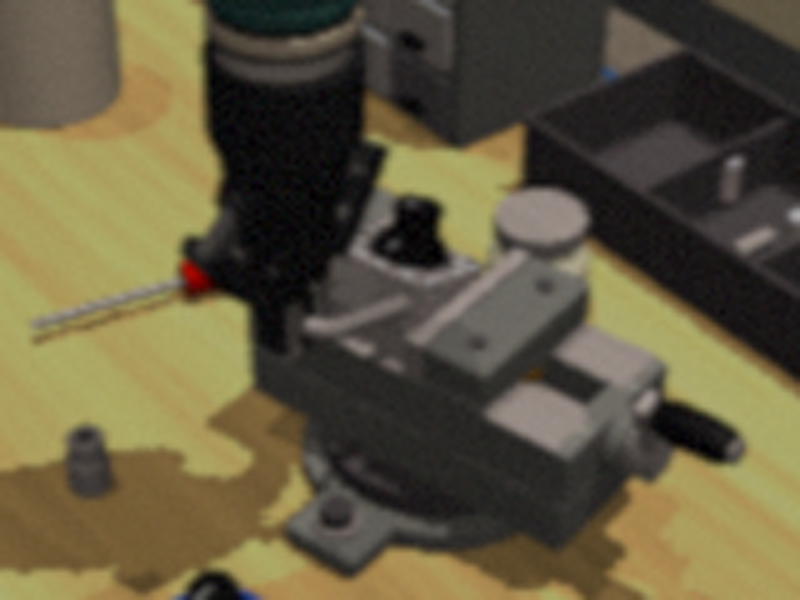

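step_arm(
  deltas=[
    {"dx": 0,"dy": 0,"dz": -1,"yaw": 0},
    {"dx": 0,"dy": 0,"dz": -2,"yaw": 0},
    {"dx": 0,"dy": 0,"dz": -3.2,"yaw": 0},
    {"dx": 0,"dy": 0,"dz": -4.5,"yaw": 0},
    {"dx": 0,"dy": 0,"dz": -6,"yaw": 0},
    {"dx": 0,"dy": 0,"dz": -7.5,"yaw": 0},
    {"dx": 0,"dy": 0,"dz": -9,"yaw": 0},
    {"dx": 0,"dy": 0,"dz": -10.5,"yaw": 0},
    {"dx": 0,"dy": 0,"dz": -12,"yaw": 0},
    {"dx": 0,"dy": 0,"dz": -13.5,"yaw": 0},
  ],
)

```text
t: 27.53
eef_pos: [0.4857, 0.0009, 0.2726]
ee_rot: [[-0.246, 0.969, -0.012], [0.969, 0.246, 0.005], [0.008, -0.011, -1.0]]
contact_force: [0.3, -0.0, -5.6]
width: 0.0077
```

```bash
python3 - <<'E'
from arc import *
st(); c=camera("side"); save(c,"d3.png",(170,50,400,270),2.7)
E
```

```text
t 27.53 vise xyz(mm) [-100.2    3.4  272.6] rel -0.0 F [ 0.3 -0.  -5.6] w 0.0077 q [-36.  16.  38. 121. -14.  48.  25.]
```

View pics/d3.png

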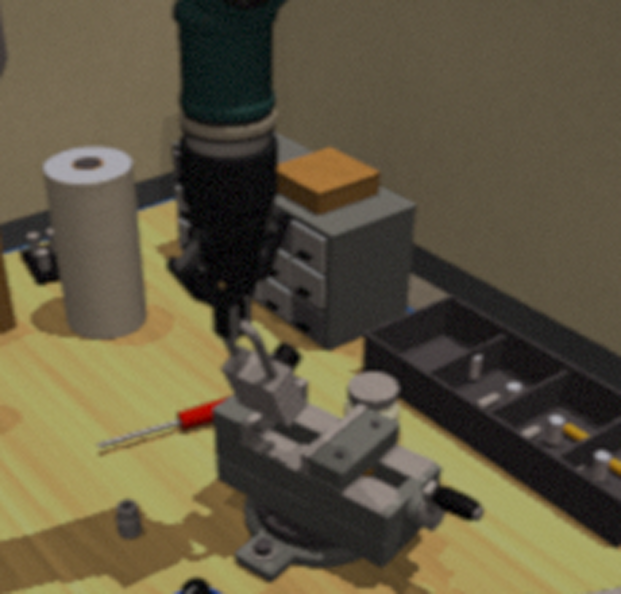

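step_arm(
  deltas=[
    {"dx": 0,"dy": 0,"dz": -1.2,"yaw": 0},
    {"dx": 0,"dy": 0,"dz": -2.4,"yaw": 0},
    {"dx": 0,"dy": 0,"dz": -3.6,"yaw": 0},
    {"dx": 0,"dy": 0,"dz": -4.8,"yaw": 0},
    {"dx": 0,"dy": 0,"dz": -6,"yaw": 0},
    {"dx": 0,"dy": 0,"dz": -7.2,"yaw": 0},
    {"dx": 0,"dy": 0,"dz": -8.4,"yaw": 0},
    {"dx": 0,"dy": 0,"dz": -9.6,"yaw": 0},
    {"dx": 0,"dy": 0,"dz": -10.8,"yaw": 0},
    {"dx": 0,"dy": 0,"dz": -12,"yaw": 0},
    {"dx": 0,"dy": 0,"dz": -13,"yaw": 0},
    {"dx": 0,"dy": 0,"dz": -13.7,"yaw": 0},
    {"dx": 0,"dy": 0,"dz": -14,"yaw": 0},
    {"dx": 0,"dy": 0,"dz": -14,"yaw": 0},
    {"dx": 0,"dy": 0,"dz": -14,"yaw": 0},
    {"dx": 0,"dy": 0,"dz": -14,"yaw": 0},
  ],
)

```text
t: 28.92
eef_pos: [0.488, -0.0001, 0.4143]
ee_rot: [[-0.245, 0.969, -0.009], [0.969, 0.246, 0.006], [0.008, -0.007, -1.0]]
contact_force: [0.9, 0.6, -6.0]
width: 0.0076
```

step_arm(
  deltas=[
    {"dx": 0,"dy": 0,"dz": 0,"yaw": 0},
    {"dx": 0,"dy": 0,"dz": 0,"yaw": 0},
    {"dx": 0,"dy": 0,"dz": 0,"yaw": 0},
    {"dx": 0,"dy": 0,"dz": 0,"yaw": 0},
    {"dx": 0,"dy": 0,"dz": 0,"yaw": 0},
    {"dx": 0,"dy": 0,"dz": 0,"yaw": 0},
    {"dx": 0,"dy": 0,"dz": 0,"yaw": 0},
    {"dx": 0,"dy": 0,"dz": 0,"yaw": 0},
    {"dx": 0,"dy": 0,"dz": 0,"yaw": 0},
    {"dx": 0,"dy": 0,"dz": 0,"yaw": 0},
    {"dx": 0,"dy": 0,"dz": 0,"yaw": 0},
    {"dx": 0,"dy": 0,"dz": 0,"yaw": 0},
  ],
)

```text
t: 29.92
eef_pos: [0.488, -0.0001, 0.4143]
ee_rot: [[-0.246, 0.969, -0.009], [0.969, 0.246, 0.006], [0.008, -0.007, -1.0]]
contact_force: [0.4, -0.0, -5.6]
width: 0.0078
```

```bash
python3 - <<'E'
from arc import *
st(); c=camera("side"); save(c,"d4.png",(130,0,380,300),2)
def z(c):
    m=masks_of(c,"lock_center"); print([(round(x["p"],2),np.round(x["rect"])) for x in m])
    P,u,v=pts(c); s=(P[:,0]>.42)&(P[:,0]<.62)&(abs(P[:,1]-.01)<.07)&(P[:,2]>.2)&(P[:,2]<.5); print("min z",np.percentile(P[s],[0,1,50],axis=0).round(3).tolist())
z(c); c=camera("scene"); save(c,"s4.png",(180,20,380,270),2.4); z(c)
E
```

```text
t 29.92 vise xyz(mm) [-98.2   1.8 414.3] rel -0.0 F [ 0.4 -0.  -5.6] w 0.0078 q [-41.   7.  41. 110.  -5.  66.  16.]
[(0.69, array([277., 288., 310., 335.])), (0.64, array([251., 108., 282., 159.])), (0.57, array([220., 266., 262., 302.]))]
min z [[0.428, -0.029, 0.306], [0.434, -0.027, 0.31], [0.503, -0.011, 0.428]]
[(0.9, array([220., 192., 250., 219.])), (0.87, array([243.,  81., 282., 136.])), (0.64, array([165., 214., 205., 242.])), (0.6, array([243.,  75., 270., 111.]))]
min z [[0.435, -0.027, 0.308], [0.448, -0.025, 0.317], [0.525, -0.003, 0.391]]
```

View pics/d4.png

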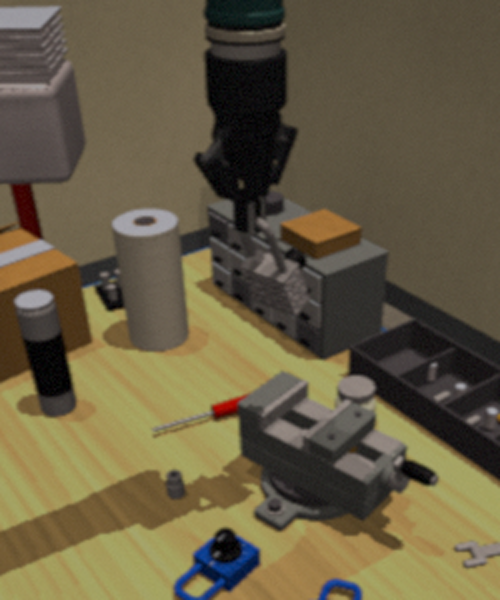

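View pics/s4.png

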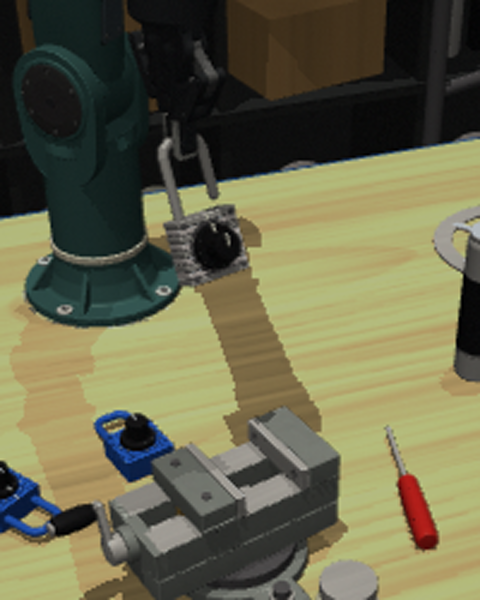

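step_arm(
  deltas=[
    {"dx": 0,"dy": 0,"dz": 0,"yaw": 0},
    {"dx": 0,"dy": 0,"dz": 0,"yaw": 0},
    {"dx": 0,"dy": 0,"dz": 0,"yaw": 0},
    {"dx": 0,"dy": 0,"dz": 0,"yaw": 0},
    {"dx": 0,"dy": 0,"dz": 0,"yaw": 0},
    {"dx": 0,"dy": 0,"dz": 0,"yaw": 0},
    {"dx": 0,"dy": 0,"dz": 0,"yaw": 0},
    {"dx": 0,"dy": 0,"dz": 0,"yaw": 0},
    {"dx": 0,"dy": 0,"dz": 0,"yaw": 0},
    {"dx": 0,"dy": 0,"dz": 0,"yaw": 0},
    {"dx": 0,"dy": 0,"dz": 0,"yaw": 0},
    {"dx": 0,"dy": 0,"dz": 0,"yaw": 0},
  ],
)

```text
t: 31.12
eef_pos: [0.488, -0.0001, 0.4143]
ee_rot: [[-0.246, 0.969, -0.009], [0.969, 0.246, 0.006], [0.008, -0.007, -1.0]]
contact_force: [0.1, -0.3, -5.1]
width: 0.008
```

```bash
python3 - <<'E'
from arc import *
st(); c=camera("scene"); save(c,"s5.png"); a=cv2.imread("pics/s4.png"); 
save(c,"s5c.png",(180,20,380,270),2.4); b=cv2.imread("pics/s5c.png"); d=cv2.absdiff(a,b).max(2); print("diff>40 in lock area",(d[120:300,140:260]>40).sum())
P,u,v=pts(c); s=(P[:,0]>.42)&(P[:,0]<.62)&(abs(P[:,1]-.01)<.07)&(P[:,2]>.2)&(P[:,2]<.5); print(np.percentile(P[s],[0,1,50],axis=0).round(3).tolist())
E
```

```text
t 31.12 vise xyz(mm) [-98.2   1.8 414.3] rel -0.0 F [ 0.1 -0.3 -5.1] w 0.0080 q [-41.   7.  41. 110.  -5.  66.  16.]
diff>40 in lock area 0
[[0.436, -0.028, 0.309], [0.448, -0.025, 0.317], [0.524, -0.003, 0.391]]
```

View pics/s5.png

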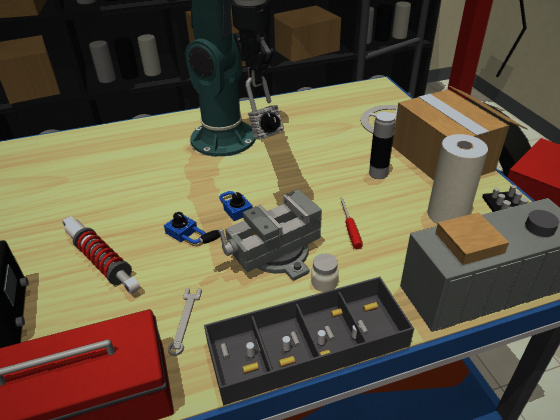

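The lock is open, hangs still and sits well above the vise. The vise is empty and nothing else on the bench has moved, so I'm handing in.

```bash
python3 -c "
from rig import *
print(job_done())"
```

```text
the job is handed in; nothing more can be done
None
```

The job is done and handed in at about 31 s. The gripper is holding the open padlock still in the air by its shackle.

- **Vise tightened:** I cranked it clockwise until the handle went solid, at about 11.5 rad. A further push met about 30 N and the handle did not move.
- **Dial:** It stood two clicks clockwise of the mark. I turned it 60° anticlockwise, and the wrist picture then showed the pointer at the index mark, within about 4°, before the pull.
- **Shackle:** I pulled it about 22 mm to its stop while the vise still held the lock. The cameras showed the bar moved by 22 mm.
- **Vise backed off and lock lifted:** I cranked back to about 5.9 rad, gripped the shackle bar and lifted. The lock swung down on the bar as it rose.
- **Last checks:** The lowest point of the lock was at about 0.306 m, with the jaw tops at 0.128 m. Two pictures about a second apart showed no movement. The gripper carried about 5 N, and the other things looked unmoved.
- **Disagreement:** The wrist camera and the fixed cameras differed by about 2.7 mm along the vise screw. I went nearly all the way with the wrist camera for the dial and fully with it for the shackle. Both grips held.

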